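# Pack a seal service kit at the stopped kitting line

## Robot

A 6-joint arm with a two-finger parallel gripper is mounted at the origin on a cart in front of the work surface, level with it; the furniture and walls round the work are solid. World frame = base frame: x ahead of the robot, y to its left, z up, the work surface at z = 0. Lengths are in mm, angles in rad, forces in N, time in s.
With the tool pointing down it reaches from about 275 to 850 mm from the base axis. Payload 5.2 kg.
Tool frame: the origin (TCP) lies on the front face of the gripper's body, between the roots of the fingers; the fingertips stand 73 mm ahead of it and the grasp point (between the pads) lies 54 mm ahead of it (arm.tips_ahead is the z of the fingertips in the tool frame, in mm); z points along the fingers, y is the line along which they close (so a half turn about z gives the same grasp; the last joint's range is limited). The gripper opens to 85 mm and grips with 20 to 120 N. Pads are 22 mm wide; open, the fingers measure 114 mm over their backs; the gripper's body (76 mm by 85 mm) begins 54 mm behind the grasp point. The pads swing forward as they close: fully open they stand 13 mm farther back than shut.
Start: joints at [0.991, 0.259, 1.535, -0, 1.348, -0.203], TCP at [202.35, 511.43, 303.91] pointing down, gripper open.
Joint ranges: [-3.14, 3.14], [-0.91, 2.08], [0.19, 2.58], [-1.22, 4.36], [0.22, 2.71], [-3.12, 3.12]. Speed limits (rad/s): [2.57, 2.57, 3.14, 3.14, 3.14, 3.14].

## Interface

Orientations are given as [roll, pitch, yaw] about the fixed x, y, z axes, in that order (R = Rz(yaw) Ry(pitch) Rx(roll)).
In Python, from workcell import arm gives the robot as it stands.
- The arm moves only by the tool send_rows, never from a script. Its argument "commands" is a list of rows, each an object with "grip": the finger opening in mm, from 0 to 85.4; "xyz": the shift along the tool's x, y, z in mm, a list of three; "rot": the turn, a rotation vector about the tool's x, y, z in rad, a list of three. In form: [{"grip": grip, "xyz": [x, y, z], "rot": [rx, ry, rz]}, ...]. A call has exactly 5 rows; each row shifts and turns the commanded pose from where the row before left it, along the tool's axes as they then stand; what a row does not reach is not made up. A row lasts 1/12 s, in which the tool goes at most 41.7 mm and 7.16 degrees, less where a joint would pass 70% of its speed; a pose out of reach is approached as far as the arm can. A call with a gripper value outside its range is refused whole. The fingers move at their own pace and stop on an object; the grip force is fixed at half the most. Time passes only in rows, so rows that do not move let the fingers close, or fill a call up. It gives the time, the measured TCP pose, the force, the opening and the grip force at its end, in the units of the state.
- arm.get_state(): the state, without advancing time (a new reading comes with each control period).
- arm.capture(name): name is "scene" or "top" or "wrist"; returns (picture, depth): 384x512x3 uint8, red, green, blue; 384x512 float32, mm along the optical axis (not along the pixel's ray), 0 where there is no reading.
- arm.calibration(name): a dict with "fx", "fy", "cx", "cy" (pixels), "R" (3x3) and "t" (3): a world point X has camera coordinates R X + t; the wrist camera has in their place "tool_from_camera" (4x4, takes a point from camera to tool coordinates, whose origin is the TCP and whose axes are the flange's). Camera axes: x right, y down, z forward; pixel columns grow to the right and rows downward; lengths in mm; the calibration is good to about 2 mm. The wrist camera is an equidistant fisheye: a pixel r from the principal point sees the ray r / f radians off the axis. A picture is of the moment at which its call begins: read the wrist's pose just before it. calibration takes no time and is no camera call.
- arm.sign_off(): hands the job in; it is judged then, once.
The state is a dict: "clock": time; "joint_pos": joint angles; "joint_velocities": joint speeds; "tau": joint torques, N m; "eef_pos": TCP position; "tool_rot": TCP orientation; "force": force on the tool from outside, world axes, zero at the start; "wrist_torque": the same for the moment, N m; "finger_gap": finger opening in mm; "grasp_force": force on a finger pad.
Only numpy, scipy, OpenCV 4.12 (cv2) and the standard library are available. Lean on these libraries where they do the work, as an engineer would, in place of code of your own. Each camera call takes 0.05 s, during which the arm holds its last target. There are 200 camera calls.

## Task

The kitting line is stopped, so book this kit through by hand: first push the arm of the infeed limit switch (green roller) aside until it clicks, without forcing it to its stop, and let it spring back. Then pack the tray in layers: lay every rubber seal from the bench flat in a cell of its own (either face up), and once all of them are in, lay the two spanners flat across the top, each in its own pair of facing notches. When the kit is complete, trip the outfeed limit switch (red roller) in the same way and let it spring back, leaving the other things on the bench where they are.

Things in the scene. Friction and masses are not known exactly. Their poses are not given: they have to be found in the camera images.
- kit_tray: fixed grey tray 150 (x) x 168 (y) mm; origin under its centre, z up. Four cells 62 (x) x 45 (y) mm, floor z = 6 mm, between black ridges up to z = 11 mm. Two blue rails along x at y = -52 and +52 mm, 10 mm thick, each with notches 36 mm wide at x = -32 and +32 mm, bottoms z = 30 mm, teeth up to z = 40 mm. A spanner along the tray's y in two facing notches bridges the two cells below it
- cell_0 (a point): centre of the floor of the tray's cell at -x, -y (tray x -32, y -24.5, z 6 mm)
- cell_1 (a point): centre of the floor of the tray's cell at -x, +y (tray x -32, y 24.5, z 6 mm)
- cell_2 (a point): centre of the floor of the tray's cell at +x, -y (tray x 32, y -24.5, z 6 mm)
- cell_3 (a point): centre of the floor of the tray's cell at +x, +y (tray x 32, y 24.5, z 6 mm)
- rest_0 (a point): middle of the resting place of a spanner over the pair of notches at tray x = -32 mm, at the height of the notch bottoms (z = 30 mm in the tray's frame)
- rest_1 (a point): middle of the resting place of a spanner over the pair of notches at tray x = 32 mm, at the height of the notch bottoms (z = 30 mm in the tray's frame)
- seal_0: black rubber shaft seal, a flat ring 30 mm in diameter, 10 mm high (its hole cannot be used for gripping), 12 g; may be absent. Origin at the centre of its underside, z up
- seal_1: black rubber shaft seal, a flat ring 30 mm in diameter, 10 mm high (its hole cannot be used for gripping), 12 g; may be absent. Origin at the centre of its underside, z up
- seal_2: black rubber shaft seal, a flat ring 30 mm in diameter, 10 mm high (its hole cannot be used for gripping), 12 g; may be absent. Origin at the centre of its underside, z up
- seal_3: black rubber shaft seal, a flat ring 30 mm in diameter, 10 mm high (its hole cannot be used for gripping), 12 g; may be absent. Origin at the centre of its underside, z up
- spanner_13: the longer steel open-ended spanner, 144 long x 26 mm wide over the heads x 6 mm thick, 90 g, lying flat. Origin at its middle on the underside, long axis along its y; straight shank 12 mm wide within 46 mm either side of the middle
- spanner_10: the shorter steel open-ended spanner, 120 long x 21 mm wide over the heads x 6 mm thick, lying flat. Origin at its middle on the underside, long axis along its y; straight shank 12 mm wide within 34 mm either side of the middle
- infeed_switch: fixed grey infeed limit switch with a green roller, on a steel base plate 90 (x) x 80 (y) x 6 mm. Origin under the plate's centre, x from its front (arm side) to its back, z up. Box and head: x -12 to 28, y -21 to 21, up to z = 93 mm. The arm stands in front of the head on a shaft along x, at x = -24, z = 78 mm
- infeed_roller (a point): centre of the green roller (20 mm in diameter, 12 mm wide, axle along the switch's x) at the free end of the infeed arm, 60 mm from the shaft: at x = -37, y = 0, z = 138 mm in the switch's frame while the arm is upright. The arm is a bar 12 mm wide
- infeed_arm (a joint): angle of the infeed arm (rad): 0 upright and free, positive with the roller pushed to the switch's +y side; either side will do. Clicks at 0.40 either way (roller 23 mm aside, about 3 N); overtravelled beyond 0.85 (roller 45 mm aside), stop at 0.95. A spring (0.4 Nm/rad) returns it to 0 when let go
- outfeed_switch: fixed grey outfeed limit switch with a red roller, on a steel base plate 90 (x) x 80 (y) x 6 mm. Origin under the plate's centre, x from its front (arm side) to its back, z up. Box and head: x -12 to 28, y -21 to 21, up to z = 93 mm. The arm stands in front of the head on a shaft along x, at x = -24, z = 78 mm
- outfeed_roller (a point): centre of the red roller (20 mm in diameter, 12 mm wide, axle along the switch's x) at the free end of the outfeed arm, 60 mm from the shaft: at x = -37, y = 0, z = 138 mm in the switch's frame while the arm is upright. The arm is a bar 12 mm wide
- outfeed_arm (a joint): angle of the outfeed arm (rad): 0 upright and free, positive with the roller pushed to the switch's +y side; either side will do. Clicks at 0.40 either way (roller 23 mm aside, about 3 N); overtravelled beyond 0.85 (roller 45 mm aside), stop at 0.95. A spring (0.4 Nm/rad) returns it to 0 when let go
- d_connector: bystander: cream connector block 45 x 48 x 14 mm, origin under its centre
- hex_key_6: bystander: black hex key 31 x 103 x 7 mm, origin under its middle
- coffee_mug: bystander: white mug 83 x 115 mm over the handle, 86 mm tall, origin under its middle

How it is judged:
By the outcome, as a careful person would: the job done as asked, in the order asked, and still so for the second after the job is handed in, with the robot touching nothing.
Of seal_0, seal_1, seal_2, seal_3 only 2 to 4 are there at a start; the rules pass over those that are not, and their reading is None.
At some moment in a run one of spanner_13, spanner_10 may be knocked a few centimetres aside while the robot is not near it.
Once in a run the grip may slacken for a moment while it holds something.
It also fails if it takes over 210 s, if anything falls off the work surface, if the arm or the gripper's body presses on something with over 40 N, if the wrist force passes 120 N, or if a joint passes its speed limit or range.

## Working session

There is one attempt and no reset: what is moved stays moved. The work goes in short steps, Python scripts to look and compute and a tool call to move; the robot and the scene stay as the last step left them, time stands still between calls to the robot, and variables do not carry over. Pictures are saved under pics/ and viewed, at most 14 in all, crops included, and the job is handed in when it is done.

Besides the shell and the picture viewer there is one more tool, called after "Emit:" as name(argument=value, ...), one argument or row to a line, values as JSON. send_rows: Moves the arm, as the interface text tells. Its arguments: {"type":"object","properties":{"commands":{"type":"array","items":{"type":"object","properties":{"grip":{"type":"number"},"xyz":{"type":"array","items":{"type":"number"}},"rot":{"type":"array","items":{"type":"number"}}}}}},"required":["commands"]}

```bash
mkdir -p pics; ls
cat > h.py <<'E'
import numpy as np, cv2
from workcell import arm
def cap(n):
    s=arm.get_state(); p,d=arm.capture(n); return s,p,d
def save(n,p): cv2.imwrite('pics/'+n+'.png',p[:,:,::-1])
def world(n,d):
    c=arm.calibration(n); v,u=np.mgrid[:d.shape[0],:d.shape[1]]
    X=np.stack([(u-c['cx'])/c['fx']*d,(v-c['cy'])/c['fy']*d,d],-1)
    return (X-np.array(c['t']))@np.array(c['R'])
E
python3 - <<'E'
from h import *
for n in('top','scene'):
    s,p,d=cap(n); save(n,p); np.savez(n,p=p,d=d,w=world(n,d))
    c=arm.calibration(n); print(n,c)
print(arm.calibration('wrist')); print(s)
E
```

```text
pics
top {'fx': 425.2301579079541, 'fy': 425.2301579079541, 'cx': 252.1912180714749, 'cy': 187.86720540383646, 'R': array([[ 4.73124669e-03, -9.99988789e-01, -1.91809724e-04],
       [-9.84824569e-01, -4.62622256e-03, -1.73491113e-01],
       [ 1.73488280e-01,  1.00972818e-03, -9.84835416e-01]]), 't': array([  -6.7183532 ,  570.53897434, 1367.51066803])}
scene {'fx': 386.9189320995034, 'fy': 386.9189320995034, 'cx': 259.391665341661, 'cy': 194.6276451813515, 'R': array([[ 4.90968814e-01, -8.71176792e-01, -7.88232091e-04],
       [-3.51839547e-01, -1.97458216e-01, -9.14996823e-01],
       [ 7.96968354e-01,  4.49512236e-01, -4.03460274e-01]]), 't': array([-268.63804169,  281.3884895 ,  586.24678619])}
{'fx': 297.3186396354542, 'fy': 297.3186396354542, 'cx': 256.93316503908954, 'cy': 191.2282683223477, 'tool_from_camera': array([[-1.36670257e-04, -9.50459819e-01, -3.10847412e-01,
         7.96711065e+01],
       [ 9.99999770e-01, -3.36400289e-04,  5.88921525e-04,
        -6.08232631e-01],
       [-6.64315406e-04, -3.10847261e-01,  9.50459646e-01,
        -6.98571657e+01],
       [ 0.00000000e+00,  0.00000000e+00,  0.00000000e+00,
         1.00000000e+00]])}
{'clock': 0.05, 'joint_pos': array([ 9.91236369e-01,  2.59362703e-01,  1.53609778e+00, -1.52251212e-05,
        1.34796362e+00, -2.02807171e-01]), 'joint_velocities': array([-0.00141689, -0.00207868, -0.00118835, -0.0018734 , -0.00041694,
       -0.00015184]), 'tau': array([ 1.78469971e-03, -4.47364604e+01, -2.91564631e+01, -2.49659570e-04,
        6.09800045e-03,  3.41807367e-05]), 'eef_pos': array([202.11318805, 511.0959709 , 303.05804795]), 'tool_rot': array([-3.13979575e+00, -3.54352050e-04,  2.76484293e+00]), 'force': array([ 0.43966191, -0.21768295,  0.37232239]), 'wrist_torque': array([ 0.02321822, -0.03019073, -0.03842497]), 'grasp_force': 0.0, 'finger_gap': 85.3278687052762}
```

View pics/top.png

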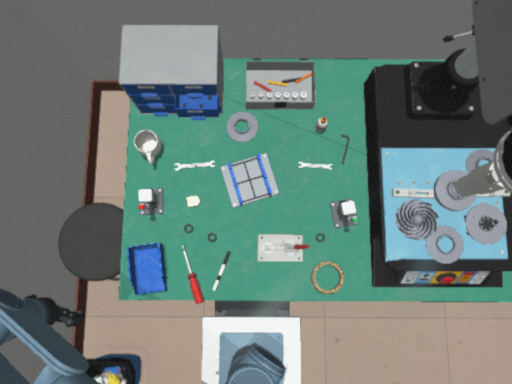

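View pics/scene.png

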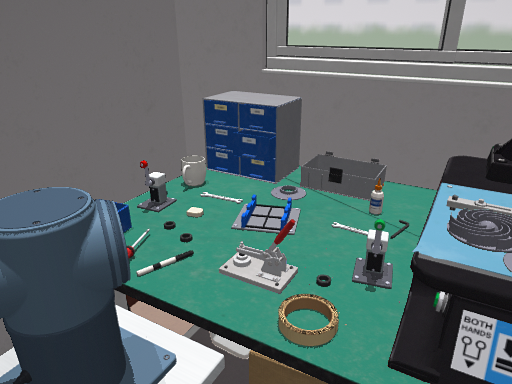

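The top view shows seals at about (189,229), (212,238) and (320,238), with the tray at (250,180). The spanners are at (195,166) and (315,166). The red outfeed switch is at (150,202) and the green infeed switch at (345,212).

Run:
```python
from h import *
z=np.load('top.npz'); p,w=z['p'],z['w']
cv2.imwrite('pics/crop1.png',cv2.resize(p[110:300,120:370],None,fx=3.2,fy=3,interpolation=cv2.INTER_CUBIC)[:,:,::-1])
hsv=cv2.cvtColor(p,cv2.COLOR_RGB2HSV)
def comps(name,m,r):
    u0,u1,v0,v1=r; k=np.zeros(m.shape,np.uint8); k[v0:v1,u0:u1]=m[v0:v1,u0:u1]
    n,l,st,c=cv2.connectedComponentsWithStats(k)
    for i in range(1,n):
        if st[i,4]<8: continue
        q=w[l==i]; q0=q[:,:2]-q[:,:2].mean(0); ev,V=np.linalg.eigh(q0.T@q0/len(q0))
        print(name,c[i].round(1),st[i,4],'med',np.median(q,0).round(1),'min',q.min(0).round(),'max',q.max(0).round(),'sd',np.sqrt(ev).round(1),'ang',np.degrees(np.arctan2(V[1,1],V[0,1])).round(1))
H=w[...,2]
comps('dark',(hsv[...,2]<60),(160,365,120,290))
comps('red',(hsv[...,0]<8)&(hsv[...,1]>150)&(hsv[...,2]>80),(125,165,180,220))
comps('green',(hsv[...,1]>150)&(H>100),(325,365,190,235))
comps('blue',(abs(hsv[...,0].astype(int)-112)<10)&(hsv[...,1]>150),(215,285,140,215))
comps('spanL',(hsv[...,1]<90)&(hsv[...,2]>120),(170,220,150,178))
comps('spanR',(hsv[...,1]<90)&(hsv[...,2]>120),(290,338,150,178))
comps('tray',(H>3)&(H<60),(215,285,140,215))
comps('swO',(H>15),(125,170,180,222))
comps('swI',(H>15),(325,366,190,235))
```

```text
red [141.1 206.8] 14 med [492.6 336.8 145.6] min [489. 329. 143.] max [495. 345. 153.] sd [2.2 4.8] ang 101.7
green [355.6 219.5] 11 med [ 455.5 -319.3  147.2] min [ 325. -329.  142.] max [ 462.   -5. 1446.] sd [ 2.3 98.3] ang 112.7
blue [263.4 173.3] 99 med [621.2 -40.9  33.3] min [556. -64.  12.] max [691. -20.  46.] sd [ 2.1 41.7] ang -162.5
blue [234.5 182.7] 87 med [590.5  54.5  34.4] min [524.  33.  10.] max [658.  79.  46.] sd [ 2.  40.7] ang -162.3
spanL [193.9 165. ] 243 med [658.  199.2   3.6] min [325.  -5. -10.] max [ 677.  273. 1446.] sd [22.5 45.7] ang 85.5
spanR [314.3 165.3] 204 med [ 659.2 -219.7    3.4] min [ 642. -281.   -6.] max [ 676. -163.   13.] sd [ 6.2 35.8] ang 85.7
tray [255.6 144.1] 8 med [734.9 -14.8   4. ] min [728. -24.   3.] max [739. -10.   6.] sd [3.  4.9] ang 115.4
tray [274.3 145.8] 12 med [727.8 -79.6   5. ] min [720. -93.   3.] max [735. -69.   8.] sd [3.2 8.2] ang 51.1
tray [228.1 147.6] 8 med [721.8  79.6   4.1] min [713.  74.   4.] max [727.  89.   7.] sd [2.5 6.1] ang -137.5
tray [246.8 151.5] 16 med [704.   18.2   4.8] min [695.   1.   3.] m
[... 489 characters left out ...]
6.8] ang -145.8
tray [266.1 203.1] 19 med [526.2 -51.5   4.3] min [513. -65.   3.] max [537. -45.   8.] sd [6.3 6.8] ang 161.7
tray [282.2 204.7] 9 med [ 519.7 -106.2    4.5] min [ 516. -113.    3.] max [ 530. -103.    9.] sd [3. 5.] ang -164.6
tray [217.3 207.3] 11 med [511.2 115.6   4.5] min [501. 109.   3.] max [522. 123.   8.] sd [3.5 6.4] ang 173.1
tray [231.9 211.9] 8 med [496.4  62.8   4.5] min [488.  57.   3.] max [498.  75.   6.] sd [2.5 6.2] ang 61.6
swO [146.6 197.6] 297 med [532.  335.5  91.3] min [487. 319.  15.] max [573. 363. 153.] sd [11.5 19.5] ang -178.9
swI [347.7 209.8] 299 med [ 495.4 -311.9   92.1] min [ 325. -334.   16.] max [ 534.   -5. 1446.] sd [19.2 31. ] ang 125.6
```

View pics/crop1.png

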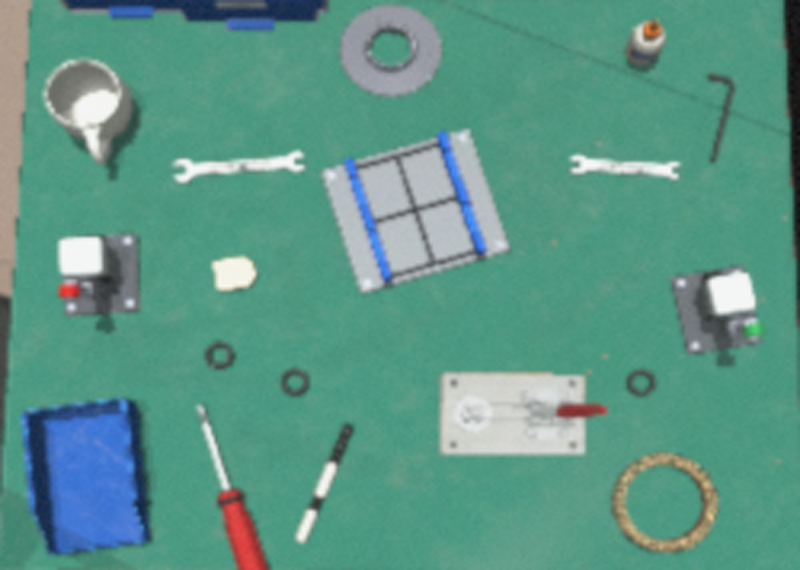

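The crop shows three seals only, at crop (220,355), (295,382) and (641,382). The long spanner is at (240,166), the short one at (625,167), and the green roller at (752,328). Next I'll compute poses for the switches and the rest.

```bash
cat >> h.py <<'E'
from scipy.spatial.transform import Rotation as Ro
def wrist_world(s,d):
    c=arm.calibration('wrist'); v,u=np.mgrid[:d.shape[0],:d.shape[1]]
    a=(u-c['cx'])/c['fx'];b=(v-c['cy'])/c['fy'];th=np.hypot(a,b)+1e-9;t=np.tan(np.minimum(th,1.5))/th
    X=np.stack([a*t*d,b*t*d,d],-1); T=c['tool_from_camera']
    X=X@T[:3,:3].T+T[:3,3]
    return X@Ro.from_euler('xyz',s['tool_rot']).as_matrix().T+s['eef_pos']
def plan(xyz,yaw,s=None):
    "total tool-frame shift and yaw turn (rz) to reach tcp xyz pointing down; shift as seen after the turn"
    s=s or arm.get_state(); y0=s['tool_rot'][2]; dw=np.array(xyz)-s['eef_pos']
    rz=-((yaw-y0+np.pi)%(2*np.pi)-np.pi)
    R=Ro.from_euler('xyz',[np.pi,0,yaw]).as_matrix(); R0=Ro.from_euler('xyz',s['tool_rot']).as_matrix()
    print('rz %.3f  shift_now %s  shift_after_turn %s'%(rz,(R0.T@dw).round(1),(R.T@dw).round(1)))
E
python3 - <<'E'
from h import *
print('tips',arm.tips_ahead)
for n in('top','scene'):
    z=np.load(n+'.npz'); w=z['w']; p=z['p']; hsv=cv2.cvtColor(p,cv2.COLOR_RGB2HSV)
    for nm,c in(('in',(480,-315)),('out',(520,335))):
        near=np.hypot(w[...,0]-c[0],w[...,1]-c[1])<75
        h=w[near&(w[...,2]>86)&(w[...,2]<98)][:,:2].astype(np.float32)
        print(n,nm,'head',len(h),cv2.minAreaRect(h), 'roller')
        pl=w[near&(w[...,2]>4)&(w[...,2]<9)][:,:2].astype(np.float32); print('  plate',len(pl),cv2.minAreaRect(pl))
        r=w[near&(w[...,2]>126)&(hsv[...,1]>120)]; print('  roller',len(r),r.mean(0).round(1),r.min(0).round(),r.max(0).round())
    dark=(hsv[...,2]<70)&(w[...,2]>1)&(w[...,2]<16)
    for nm,c in(('s',(434,200)),('s',(412,128)),('s',(412,-215))):
        q=w[dark&(np.hypot(w[...,0]-c[0],w[...,1]-c[1])<60)]
        if len(q): print(n,c,len(q),((q.min(0)+q.max(0))/2).round(1),q.min(0).round(),q.max(0).round())
z=np.load('top.npz'); w=z['w'];
for u,v in((189,229),(212,238),(320,238),(195,166),(315,166)): print((u,v),w[v-2:v+3,u-2:u+3].reshape(-1,3).mean(0).round(1))
E
```

```text
tips 72.6
top in head 169 ((492.7696533203125, -314.26171875), (58.96379852294922, 41.93635177612305), 8.792214393615723) roller
  plate 293 ((482.706298828125, -314.00592041015625), (137.52999877929688, 145.47914123535156), 34.87087631225586)
  roller 18 [ 457.  -320.9  146.7] [ 452. -330.  141.] [ 464. -313.  155.]
top out head 169 ((529.3829956054688, 340.4256896972656), (59.35564422607422, 41.85410690307617), 1.9308061599731445) roller
  plate 223 ((522.6520385742188, 332.9823303222656), (142.04493713378906, 137.86863708496094), 40.48908996582031)
  roller 22 [493.8 337.3 145.7] [489. 329. 136.] [499. 345. 153.]
scene in head 200 ((489.48779296875, -312.58001708984375), (60.19425582885742, 41.83599853515625), 10.01511287689209) roller
  plate 662 ((491.23748779296875, -312.3953857421875), (91.32740020751953, 79.43927764892578), 10.754968643188477)
  roller 75 [ 452.7 -319.3  141.2] [ 447. -329.  130.] [ 462. -309.  148.]
scene out head 108 ((527.5048828125, 339.8956298828125), (57.289363861083984, 38.89907455444336), 4.11849308013916) roller
  plate 243 ((528.9541015625, 342.95867919921875), (92.3536605834961, 80.88679504394531), 5.633248805999756)
  roller 43 [491.5 337.8 139.6] [486. 331. 130.] [502. 350. 149.]
scene (434, 200) 69 [430.8 185.4   6.3] [412. 144.   1.] [450. 227.  12.]
scene (412, 128) 71 [406.8 131.9   6.3] [394. 119.   1.] [420. 145.  12.]
scene (412, -215) 98 [ 407.6 -200.6    8.2] [ 394. -245.    1.] [ 421. -156.   15.]
(189, 229) [436.3 209.3   3.9]
(212, 238) [406.4 130.9   2.7]
(320, 238) [ 408.  -233.4    4.8]
(195, 166) [642.  187.1  61.5]
(315, 166) [ 657.1 -222.     2.6]
```

Three seals are present. The infeed switch centre is about (491,-312.5) with yaw 10°, so the roller is at (454.5,-319.5). The outfeed centre is about (529,341) with yaw 4.5°. Both match the given sizes, so I'll move to the infeed switch with the fingers shut.

Emit:
send_rows(
  commands=[
    {"grip": 0, "xyz": [0, 0, 0], "rot": [0, 0, 0.102]},
    {"grip": 0, "xyz": [0, 0, 0], "rot": [0, 0, 0.102]},
    {"grip": 0, "xyz": [0, 0, 0], "rot": [0, 0, 0.102]},
    {"grip": 0, "xyz": [0, 0, 0], "rot": [0, 0, 0.102]},
    {"grip": 0, "xyz": [0, 0, 0], "rot": [0, 0, 0.102]},
  ],
)

```text
clock: 0.52
eef_pos: [202.2, 511.2, 303.4]
tool_rot: [-3.141, 0.0, 2.25]
force: [-0.3, -0.7, 0.4]
finger_gap: 25.5
grasp_force: 0.0
```

Emit:
send_rows(
  commands=[
    {"grip": 0, "xyz": [0, 0, 0], "rot": [0, 0, 0.102]},
    {"grip": 0, "xyz": [0, 0, 0], "rot": [0, 0, 0.102]},
    {"grip": 0, "xyz": [0, 0, 0], "rot": [0, 0, 0.102]},
    {"grip": 0, "xyz": [0, 0, 0], "rot": [0, 0, 0.102]},
    {"grip": 0, "xyz": [0, 0, 0], "rot": [0, 0, 0.102]},
  ],
)

```text
clock: 0.93
eef_pos: [202.2, 511.2, 303.4]
tool_rot: [-3.141, 0.001, 1.74]
force: [0.4, -0.4, -0.9]
finger_gap: -0.0
grasp_force: 0.0
```

Emit:
send_rows(
  commands=[
    {"grip": 0, "xyz": [-40, 5, 2], "rot": [0, 0, 0]},
    {"grip": 0, "xyz": [-40, 5, 2], "rot": [0, 0, 0]},
    {"grip": 0, "xyz": [-40, 5, 2], "rot": [0, 0, 0]},
    {"grip": 0, "xyz": [-40, 5, 2], "rot": [0, 0, 0]},
    {"grip": 0, "xyz": [-40, 5, 2], "rot": [0, 0, 0]},
  ],
)

```text
clock: 1.35
eef_pos: [261.3, 317.0, 293.4]
tool_rot: [-3.141, 0.001, 1.746]
force: [0.9, 0.1, 0.6]
finger_gap: 0.0
grasp_force: 0.0
```

Emit:
send_rows(
  commands=[
    {"grip": 0, "xyz": [-40, 5, 2], "rot": [0, 0, 0]},
    {"grip": 0, "xyz": [-40, 5, 2], "rot": [0, 0, 0]},
    {"grip": 0, "xyz": [-40, 5, 2], "rot": [0, 0, 0]},
    {"grip": 0, "xyz": [-40, 5, 2], "rot": [0, 0, 0]},
    {"grip": 0, "xyz": [-40, 5, 2], "rot": [0, 0, 0]},
  ],
)

```text
clock: 1.77
eef_pos: [320.5, 124.4, 283.8]
tool_rot: [3.141, 0.0, 1.745]
force: [0.8, -0.7, -0.2]
finger_gap: 0.1
grasp_force: 0.0
```

Emit:
send_rows(
  commands=[
    {"grip": 0, "xyz": [-40, 5, 2], "rot": [0, 0, 0]},
    {"grip": 0, "xyz": [-40, 5, 2], "rot": [0, 0, 0]},
    {"grip": 0, "xyz": [-40, 5, 2], "rot": [0, 0, 0]},
    {"grip": 0, "xyz": [-40, 5, 2], "rot": [0, 0, 0]},
    {"grip": 0, "xyz": [-40, 5, 2], "rot": [0, 0, 0]},
  ],
)

```text
clock: 2.18
eef_pos: [379.9, -68.6, 273.8]
tool_rot: [3.141, -0.0, 1.744]
force: [1.2, 1.3, -0.5]
finger_gap: 0.1
grasp_force: 0.0
```

Emit:
send_rows(
  commands=[
    {"grip": 0, "xyz": [-30, 5, 2], "rot": [0, 0, 0]},
    {"grip": 0, "xyz": [-30, 5, 2], "rot": [0, 0, 0]},
    {"grip": 0, "xyz": [-30, 5, 2], "rot": [0, 0, 0]},
    {"grip": 0, "xyz": [-30, 5, 2], "rot": [0, 0, 0]},
    {"grip": 0, "xyz": [-30, 5, 2], "rot": [0, 0, 0]},
  ],
)

```text
clock: 2.6
eef_pos: [430.6, -211.5, 263.4]
tool_rot: [-3.141, -0.001, 1.744]
force: [-0.3, 0.8, -0.9]
finger_gap: 0.1
grasp_force: 0.0
```

Run:
```python
from h import *
s,p,d=cap('wrist'); save('w1',p); np.savez('w1',p=p,d=d,w=wrist_world(s,d))
print(s['clock'],s['eef_pos'],s['tool_rot'],s['force'],s['finger_gap'],s['joint_pos'])
w=wrist_world(s,d);hsv=cv2.cvtColor(p,cv2.COLOR_RGB2HSV)
r=w[(w[...,2]>128)&(w[...,2]<152)&(hsv[...,1]>100)&(w[...,1]<-290)];print(len(r),r.mean(0),r.min(0),r.max(0))
plan((440,-261,193),1.745)
```

```text
2.6 [ 430.64675384 -211.46512075  263.37277198] [-3.14102010e+00 -6.99294926e-04  1.74415939e+00] [-0.34266695  0.79410006 -0.87950979] 0.06526194392078162 [-6.89516930e-01  1.65906591e-01  1.75805264e+00  2.10303427e-05
  1.21853700e+00 -8.62887463e-01]
65 [ 458.7225954  -316.76766416  143.41439418] [ 449.51985226 -398.80531594  132.57812978] [ 693.24038257 -310.13929281  151.28158182]
rz -0.002  shift_now [-44.8  -0.5  70.4]  shift_after_turn [-45.   -0.5  70.3]
```

View pics/w1.png

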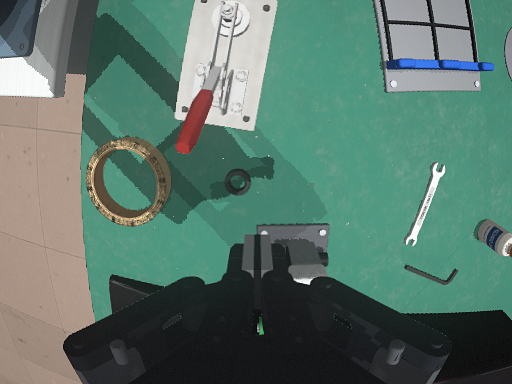

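The wrist view shows the green roller at (260,325), in line with the closed fingers, and the seal at (237,181). I'll go down, push, check the force, and back off.

Emit:
send_rows(
  commands=[
    {"grip": 0, "xyz": [0, 0, 14], "rot": [0, 0, 0]},
    {"grip": 0, "xyz": [0, 0, 14], "rot": [0, 0, 0]},
    {"grip": 0, "xyz": [0, 0, 14], "rot": [0, 0, 0]},
    {"grip": 0, "xyz": [0, 0, 14], "rot": [0, 0, 0]},
    {"grip": 0, "xyz": [0, 0, 14], "rot": [0, 0, 0]},
  ],
)

```text
clock: 3.07
eef_pos: [430.4, -209.6, 193.0]
tool_rot: [-3.141, -0.001, 1.745]
force: [-0.9, -1.0, -0.3]
finger_gap: -0.1
grasp_force: 0.0
```

Emit:
send_rows(
  commands=[
    {"grip": 0, "xyz": [-17, 0, 0], "rot": [0, 0, 0]},
    {"grip": 0, "xyz": [-17, 0, 0], "rot": [0, 0, 0]},
    {"grip": 0, "xyz": [-17, 0, 0], "rot": [0, 0, 0]},
    {"grip": 0, "xyz": [-17, 0, 0], "rot": [0, 0, 0]},
    {"grip": 0, "xyz": [-17, 0, 0], "rot": [0, 0, 0]},
  ],
)

```text
clock: 3.48
eef_pos: [446.2, -296.5, 195.0]
tool_rot: [3.14, 0.002, 1.744]
force: [-0.6, -1.4, 0.7]
finger_gap: 0.1
grasp_force: 0.0
```

Emit:
send_rows(
  commands=[
    {"grip": 0, "xyz": [-7, 0, 0], "rot": [0, 0, 0]},
    {"grip": 0, "xyz": [-7, 0, 0], "rot": [0, 0, 0]},
    {"grip": 0, "xyz": [-7, 0, 0], "rot": [0, 0, 0]},
    {"grip": 0, "xyz": [0, 0, 0], "rot": [0, 0, 0]},
    {"grip": 0, "xyz": [0, 0, 0], "rot": [0, 0, 0]},
  ],
)

```text
clock: 3.9
eef_pos: [449.0, -314.1, 193.9]
tool_rot: [-3.141, -0.001, 1.745]
force: [-0.1, 1.9, -0.1]
finger_gap: 0.1
grasp_force: 0.7
```

Run:
```python
from h import *
s,p,d=cap('scene');w=world('scene',d);hsv=cv2.cvtColor(p,cv2.COLOR_RGB2HSV)
g=(abs(hsv[...,0].astype(int)-62)<15)&(hsv[...,1]>170)&(w[...,2]>115)&(w[...,2]<155)&(np.hypot(w[...,0]-455,w[...,1]+325)<70)
q=w[g];print(len(q),q.mean(0),q.min(0),q.max(0)); print(s['force'],s['eef_pos'])
cv2.imwrite('pics/c2.png',cv2.resize(p[190:300,320:430],None,fx=5,fy=5)[:,:,::-1])
```

```text
75 [ 455.30198928 -333.96990653  139.23332348] [ 450.17981985 -343.26026318  127.99099546] [ 465.0200045  -324.75869286  147.14289421]
[-0.09853931  1.9090958  -0.06140375] [ 448.96564334 -314.14817079  193.926948  ]
```

View pics/c2.png

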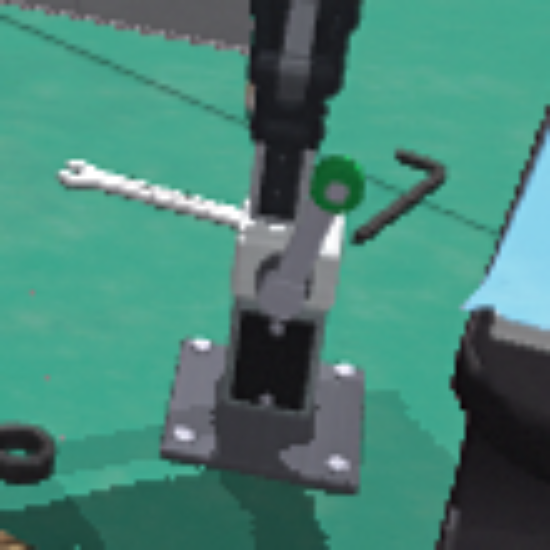

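The roller is pushed about 15 mm aside, which agrees with the 1.9 N reading. I'll push 18 mm more and then retreat.

Emit:
send_rows(
  commands=[
    {"grip": 0, "xyz": [-6, 0, 0], "rot": [0, 0, 0]},
    {"grip": 0, "xyz": [-6, 0, 0], "rot": [0, 0, 0]},
    {"grip": 0, "xyz": [-6, 0, 0], "rot": [0, 0, 0]},
    {"grip": 0, "xyz": [0, 0, 0], "rot": [0, 0, 0]},
    {"grip": 0, "xyz": [0, 0, 0], "rot": [0, 0, 0]},
  ],
)

```text
clock: 4.37
eef_pos: [451.5, -331.3, 192.8]
tool_rot: [-3.14, -0.003, 1.745]
force: [-1.4, 4.9, -4.0]
finger_gap: -0.0
grasp_force: 2.6
```

Run:
```python
from h import *
s,p,d=cap('scene');w=world('scene',d);hsv=cv2.cvtColor(p,cv2.COLOR_RGB2HSV)
g=(abs(hsv[...,0].astype(int)-62)<15)&(hsv[...,1]>170)&(w[...,2]>105)&(w[...,2]<155)&(np.hypot(w[...,0]-455,w[...,1]+325)<70)
q=w[g];print(len(q),q.mean(0),q.min(0),q.max(0)); print(s['force'],s['eef_pos'])
```

```text
68 [ 458.17292647 -350.52253532  132.20758593] [ 453.13370258 -360.07096789  119.91688861] [ 467.19043197 -341.27688932  138.5923269 ]
[-1.38847052  4.86383992 -3.97325829] [ 451.51365059 -331.30005514  192.81450451]
```

The roller is now 31.7 mm aside, past the click and short of overtravel. Now I'll let it spring back and measure the nearby seal in the wrist picture I already have.

Emit:
send_rows(
  commands=[
    {"grip": 0, "xyz": [10, 0, 0], "rot": [0, 0, 0]},
    {"grip": 0, "xyz": [15, 0, 0], "rot": [0, 0, 0]},
    {"grip": 0, "xyz": [25, 0, 0], "rot": [0, 0, 0]},
    {"grip": 20, "xyz": [30, 0, 0], "rot": [0, 0, 0]},
    {"grip": 50, "xyz": [30, 0, 0], "rot": [0, 0, 0]},
  ],
)

```text
clock: 4.83
eef_pos: [433.4, -223.7, 194.6]
tool_rot: [3.14, 0.003, 1.744]
force: [0.7, 0.2, 0.1]
finger_gap: 23.4
grasp_force: 0.0
```

```bash
cat >> h.py <<'E'
def seals(p,w,mask=None):
    hsv=cv2.cvtColor(p,cv2.COLOR_RGB2HSV); m=(hsv[...,2]<75)&(hsv[...,1]<120)&(w[...,2]>3)&(w[...,2]<22)
    m=cv2.morphologyEx(m.astype(np.uint8),cv2.MORPH_CLOSE,np.ones((3,3)))
    n,l,st,c=cv2.connectedComponentsWithStats(m)
    for i in range(1,n):
        q=w[l==i]; e=np.percentile(q,98,0)-np.percentile(q,2,0)
        if st[i,4]>60 and 20<e[0]<42 and 20<e[1]<42:
            (x,y),r=cv2.minEnclosingCircle(q[q[:,2]>7][:,:2].astype(np.float32))
            print('seal?',c[i].round(),st[i,4],'c %.1f %.1f r %.1f'%(x,y,r),'z',np.percentile(q[:,2],[5,50,95]).round(1))
E
python3 - <<'E'
from h import *
z=np.load('w1.npz'); seals(z['p'],z['w'])
s,p,d=cap('scene');w=world('scene',d);hsv=cv2.cvtColor(p,cv2.COLOR_RGB2HSV)
g=(abs(hsv[...,0].astype(int)-62)<15)&(hsv[...,1]>170)&(w[...,2]>105)&(w[...,2]<155)&(np.hypot(w[...,0]-455,w[...,1]+325)<70)
print('roller',w[g].mean(0)); print(s['eef_pos'])
plan((408,-233,110),1.88)
E
```

```text
seal? [237. 182.] 349 c 413.1 -189.5 r 56.0 z [ 4.5 10.  11.3]
roller [ 452.83162226 -320.03114502  141.28371041]
[ 433.42058239 -223.70465165  194.62865459]
rz -0.134  shift_now [-11.  -25.6  84. ]  shift_after_turn [ -7.3 -26.9  84. ]
```

```bash
sed -i 's/(x,y),r=cv2.minEnc.*$/t=q[q[:,2]>7]; lo,hi=np.percentile(t,[3,97],axis=0); (x,y),r=((lo+hi)\/2)[:2],(hi-lo)[0]\/2/' h.py
python3 - <<'E'
from h import *
z=np.load('w1.npz'); seals(z['p'],z['w'])
s,p,d=cap('wrist'); np.savez('w2',p=p,d=d,w=wrist_world(s,d)); seals(p,wrist_world(s,d))
w=z['w'];hsv=cv2.cvtColor(z['p'],cv2.COLOR_RGB2HSV)
m=(abs(hsv[...,0].astype(int)-112)<12)&(hsv[...,1]>150)&(w[...,2]>25)&(w[...,2]<50)&(np.hypot(w[...,0]-606,w[...,1]-7)<120)
print(m.sum(),w[m].mean(0))
for c in((436,209),(406,131)): print(c,np.percentile(z['w'][(np.hypot(w[...,0]-c[0],w[...,1]-c[1])<25)&(hsv[...,2]<70)],[3,97],axis=0))
E
```

```text
seal? [237. 182.] 349 c 410.9 -230.5 r 12.9 z [ 4.5 10.  11.3]
seal? [233. 197.] 586 c 411.1 -230.9 r 13.0 z [ 4.7  9.9 11.4]
seal? [275. 282.] 561 c 449.3 -231.8 r 31.9 z [4.8 5.8 6.8]
856 [615.22959737 -44.63940349  34.47824301]Traceback (most recent call last):
  File "<stdin>", line 7, in <module>
    return _quantile_unchecked(
        a, q, axis, out, overwrite_input, method, keepdims, weights)
    return _ureduce(a,
                    func=_quantile_ureduce_func,
    ...<5 lines>...
                    overwrite_input=overwrite_input,
                    method=method)
    r = func(a, **kwargs)
    result = _quantile(arr,
                       quantiles=q,
    ...<2 lines>...
                       out=out,
                       weights=wgt)
    slices_having_nans = np.isnan(arr[-1, ...])
                                  ~~~^^^^^^^^^
IndexError: index -1 is out of bounds for axis 0 with size 0
```

The infeed roller has sprung back. The seal is at (410.5,-231), so I'll grasp it with yaw 1.88 to suit the tray.

Emit:
send_rows(
  commands=[
    {"grip": 50, "xyz": [0, 0, 0], "rot": [0, 0, -0.068]},
    {"grip": 50, "xyz": [0, 0, 0], "rot": [0, 0, -0.068]},
    {"grip": 50, "xyz": [0, -12, 20], "rot": [0, 0, 0]},
    {"grip": 50, "xyz": [0, -12, 30], "rot": [0, 0, 0]},
    {"grip": 50, "xyz": [0, 0, 30], "rot": [0, 0, 0]},
  ],
)

```text
clock: 5.35
eef_pos: [410.4, -232.9, 114.7]
tool_rot: [3.14, 0.006, 1.881]
force: [0.3, 0.6, -0.6]
finger_gap: 50.1
grasp_force: 0.0
```

Emit:
send_rows(
  commands=[
    {"grip": 50, "xyz": [0, 0, 20], "rot": [0, 0, 0]},
    {"grip": 50, "xyz": [0, 0, 10], "rot": [0, 0, 0]},
    {"grip": 50, "xyz": [0, 0, 9], "rot": [0, 0, 0]},
    {"grip": 50, "xyz": [0, 0, 0], "rot": [0, 0, 0]},
    {"grip": 20, "xyz": [0, 0, 0], "rot": [0, 0, 0]},
  ],
)

```text
clock: 5.77
eef_pos: [410.7, -231.7, 75.2]
tool_rot: [3.141, 0.001, 1.881]
force: [0.6, 0.0, 0.0]
finger_gap: 39.3
grasp_force: 0.0
```

Emit:
send_rows(
  commands=[
    {"grip": 20, "xyz": [0, 0, 0], "rot": [0, 0, 0]},
    {"grip": 20, "xyz": [0, 0, 0], "rot": [0, 0, 0]},
    {"grip": 20, "xyz": [0, 0, 0], "rot": [0, 0, 0]},
    {"grip": 20, "xyz": [0, 0, 0], "rot": [0, 0, 0]},
    {"grip": 20, "xyz": [0, 0, 0], "rot": [0, 0, 0]},
  ],
)

```text
clock: 6.18
eef_pos: [411.0, -231.8, 76.1]
tool_rot: [3.14, 0.003, 1.881]
force: [-1.7, 0.1, 5.9]
finger_gap: 25.5
grasp_force: 59.3
```

Emit:
send_rows(
  commands=[
    {"grip": 20, "xyz": [0, 0, -10], "rot": [0, 0, 0]},
    {"grip": 20, "xyz": [0, 0, -20], "rot": [0, 0, 0]},
    {"grip": 20, "xyz": [0, 0, -30], "rot": [0, 0, 0]},
    {"grip": 20, "xyz": [0, 0, -25], "rot": [0, 0, 0]},
    {"grip": 20, "xyz": [0, 0, -15], "rot": [0, 0, 0]},
  ],
)

```text
clock: 6.6
eef_pos: [411.1, -231.7, 177.9]
tool_rot: [3.139, 0.004, 1.881]
force: [0.5, 0.3, 0.6]
finger_gap: 25.4
grasp_force: 59.0
```

Run:
```python
from h import *
s,p,d=cap('wrist'); save('w3',p)
print(s['eef_pos'],s['tool_rot'],s['finger_gap'],s['grasp_force'])
R=Ro.from_euler('z',17.7,degrees=True).as_matrix()[:2,:2]; C=np.array([605.7,7])
for i,c in enumerate(((-32,-24.5),(-32,24.5),(32,-24.5),(32,24.5))): 
    x=C+R@c; print(i,x.round(1)); plan((*x,140),1.88,s)
```

```text
[ 411.10921583 -231.65283441  177.87996528] [3.13941047 0.00371432 1.8809834 ] 25.383784462072306 59.00313082442153
0 [582.7 -26.1]
rz 0.001  shift_now [143.5 226.   37.8]  shift_after_turn [143.6 226.   37.9]
1 [567.8  20.6]
rz 0.001  shift_now [192.5 226.1  37.7]  shift_after_turn [192.6 226.   37.9]
2 [643.6  -6.6]
rz 0.001  shift_now [143.5 290.   38. ]  shift_after_turn [143.6 290.   37.9]
3 [628.7  40.1]
rz 0.001  shift_now [192.5 290.1  37.8]  shift_after_turn [192.6 290.   37.9]
```

View pics/w3.png

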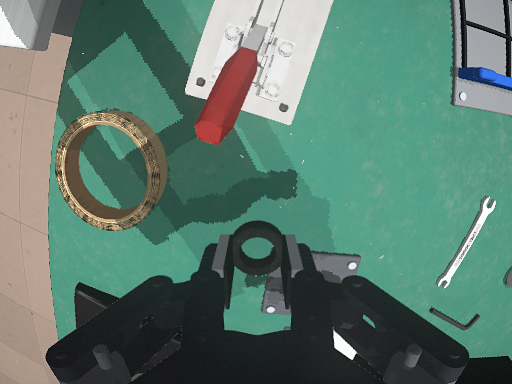

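The seal is held at gap 25.4 and seen at (258,248) between the pads. I'll move towards the tray and look again.

Emit:
send_rows(
  commands=[
    {"grip": 20, "xyz": [16, 32, -8], "rot": [0, 0, 0]},
    {"grip": 20, "xyz": [16, 32, -8], "rot": [0, 0, 0]},
    {"grip": 20, "xyz": [16, 32, -8], "rot": [0, 0, 0]},
    {"grip": 20, "xyz": [16, 32, -8], "rot": [0, 0, 0]},
    {"grip": 20, "xyz": [16, 32, -8], "rot": [0, 0, 0]},
  ],
)

```text
clock: 7.07
eef_pos: [539.1, -104.6, 215.2]
tool_rot: [3.141, 0.0, 1.881]
force: [1.0, -1.1, -0.5]
finger_gap: 25.7
grasp_force: 59.0
```

Emit:
send_rows(
  commands=[
    {"grip": 20, "xyz": [10, 33, -5], "rot": [0, 0, 0]},
    {"grip": 20, "xyz": [10, 33, -5], "rot": [0, 0, 0]},
    {"grip": 20, "xyz": [10, 0, 0], "rot": [0, 0, 0]},
    {"grip": 20, "xyz": [0, 0, 0], "rot": [0, 0, 0]},
    {"grip": 20, "xyz": [0, 0, 0], "rot": [0, 0, 0]},
  ],
)

```text
clock: 7.48
eef_pos: [591.1, -56.8, 224.1]
tool_rot: [-3.14, -0.001, 1.882]
force: [0.0, -1.1, 0.4]
finger_gap: 25.3
grasp_force: 59.1
```

```bash
cat >> h.py <<'E'
def tool_pts(s,w): return (w-s['eef_pos'])@Ro.from_euler('xyz',s['tool_rot']).as_matrix()
E
python3 - <<'E'
from h import *
s,p,d=cap('wrist'); save('w4',p); w=wrist_world(s,d); np.savez('w4',p=p,d=d,w=w)
print(s['eef_pos'],s['tool_rot'],s['finger_gap'],s['grasp_force'])
t=tool_pts(s,w); m=(t[...,2]>50)&(t[...,2]<78)&(abs(t[...,1])<11)&(abs(t[...,0])<30)
q=t[m]; print('held',len(q),np.percentile(q,[2,50,98],axis=0).round(1))
hsv=cv2.cvtColor(p,cv2.COLOR_RGB2HSV)
m=((abs(hsv[...,0].astype(int)-112)<12)&(hsv[...,1]>150)&(w[...,2]>25)&(w[...,2]<50)&(np.hypot(w[...,0]-606,w[...,1]-7)<120)).astype(np.uint8)
n,l,st,c=cv2.connectedComponentsWithStats(m)
for i in range(1,n):
    if st[i,4]>50: q=w[l==i]; print('rail',c[i],st[i,4],cv2.minAreaRect(q[:,:2].astype(np.float32)),np.percentile(q[:,2],[5,95]))
# ridges: dark on tray
m=(hsv[...,2]<60)&(w[...,2]>7)&(w[...,2]<15)&(np.hypot(w[...,0]-606,w[...,1]-7)<100)
q=w[m]; L=(q[:,:2]-[605.7,7])@Ro.from_euler('z',17.7,degrees=True).as_matrix()[:2,:2]
a=L[(abs(L[:,0])<8)&(abs(L[:,1])<40)&(abs(L[:,1])>8)]; b=L[(abs(L[:,1])<8)&(abs(L[:,0])<55)&(abs(L[:,0])>8)]
print('ridge along y: x at y fit',len(a),np.polyfit(a[:,1],a[:,0],1) if len(a)>20 else 0,'ridge along x',len(b),np.polyfit(b[:,0],b[:,1],1) if len(b)>20 else 0)
E
```

```text
[591.11039229 -56.81730702 224.14166126] [-3.13991622e+00 -6.09707631e-04  1.88239955e+00] 25.313059096463704 59.08295199042186
held 1550 [[-11.7 -10.5  64.9]
 [  2.8   0.2  66.6]
 [ 15.4  10.5  75.2]]
rail [297.10962877  66.11774942] 1724 ((591.4569091796875, 57.11919403076172), (142.7983856201172, 9.988876342773438), 17.752052307128906) [28.8776683  40.52728921]
rail [291.39731286 179.53486884] 1563 ((622.4295043945312, -40.83927917480469), (142.70404052734375, 10.150192260742188), 17.599443435668945) [28.62975249 40.37371847]
ridge along y: x at y fit 51 [0.0007842  0.77899723] ridge along x 89 [0.02165463 0.52449287]
```

View pics/w4.png

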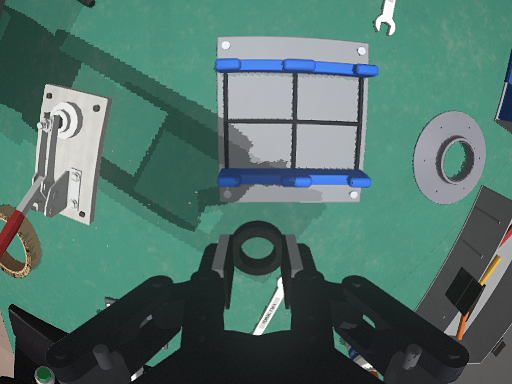

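The tray sits at C=(606.6,7.9) with yaw 17.7°, and the rails are 103 mm apart as expected. I'll lay this seal in cell 0.

Emit:
send_rows(
  commands=[
    {"grip": 20, "xyz": [16, 1, 0], "rot": [0, 0, 0]},
    {"grip": 20, "xyz": [15.5, 1.5, 20], "rot": [0, 0, 0]},
    {"grip": 20, "xyz": [0, 0, 35], "rot": [0, 0, 0]},
    {"grip": 20, "xyz": [0, 0, 35], "rot": [0, 0, 0]},
    {"grip": 20, "xyz": [0, 0, 25], "rot": [0, 0, 0]},
  ],
)

```text
clock: 7.95
eef_pos: [582.6, -26.6, 107.8]
tool_rot: [-3.14, -0.001, 1.88]
force: [-0.8, 0.0, -0.3]
finger_gap: 25.9
grasp_force: 59.1
```

Emit:
send_rows(
  commands=[
    {"grip": 20, "xyz": [0, 0, 15], "rot": [0, 0, 0]},
    {"grip": 20, "xyz": [0, 0, 7], "rot": [0, 0, 0]},
    {"grip": 20, "xyz": [0, 0, 4], "rot": [0, 0, 0]},
    {"grip": 20, "xyz": [0, 0, 0], "rot": [0, 0, 0]},
    {"grip": 20, "xyz": [0, 0, 0], "rot": [0, 0, 0]},
  ],
)

```text
clock: 8.37
eef_pos: [585.2, -27.0, 85.0]
tool_rot: [3.14, 0.001, 1.88]
force: [0.2, -0.2, 0.2]
finger_gap: 25.4
grasp_force: 58.8
```

Emit:
send_rows(
  commands=[
    {"grip": 34, "xyz": [0, 0, 0], "rot": [0, 0, 0]},
    {"grip": 34, "xyz": [0, 0, 0], "rot": [0, 0, 0]},
    {"grip": 34, "xyz": [0, 0, -10], "rot": [0, 0, 0]},
    {"grip": 40, "xyz": [0, 0, -20], "rot": [0, 0, 0]},
    {"grip": 50, "xyz": [0, 0, -30], "rot": [0, 0, 0]},
  ],
)

```text
clock: 8.78
eef_pos: [583.2, -26.2, 143.3]
tool_rot: [-3.138, -0.002, 1.881]
force: [0.6, 0.1, 0.7]
finger_gap: 49.3
grasp_force: 0.0
```

Run:
```python
from h import *
s=arm.get_state(); print(s['eef_pos'],s['tool_rot'])
plan((406,131,170),1.88)
```

```text
[583.24169212 -26.22870123 143.2813317 ] [-3.13768437e+00 -2.36221153e-03  1.88078164e+00]
rz 0.001  shift_now [ 203.9 -120.9  -25.8]  shift_after_turn [ 203.7 -121.   -26.7]
```

Emit:
send_rows(
  commands=[
    {"grip": 50, "xyz": [10, -10, -20], "rot": [0, 0, 0]},
    {"grip": 50, "xyz": [30, -20, -15], "rot": [0, 0, 0]},
    {"grip": 50, "xyz": [30, -25, 0], "rot": [0, 0, 0]},
    {"grip": 50, "xyz": [30, -25, 0], "rot": [0, 0, 0]},
    {"grip": 50, "xyz": [30, -25, 0], "rot": [0, 0, 0]},
  ],
)

```text
clock: 9.2
eef_pos: [443.9, 65.8, 180.4]
tool_rot: [3.139, 0.001, 1.88]
force: [-0.9, 0.4, 0.8]
finger_gap: 49.7
grasp_force: 0.0
```

Run:
```python
from h import *
s,p,d=cap('wrist'); w=wrist_world(s,d); np.savez('w5',p=p,d=d,w=w); seals(p,w)
print(s['eef_pos'],s['tool_rot'])
```

```text
seal? [305.  24.] 302 c 439.3 211.9 r 13.9 z [ 4.   9.  10.8]
seal? [231. 108.] 61 c 406.6 130.1 r 10.8 z [ 8.3  9.6 11.1]
seal? [149. 137.] 681 c 342.1 84.4 r 20.2 z [ 6.5 10.4 13. ]
[443.94982859  65.84545219 180.36516816] [3.13913739e+00 9.51386296e-04 1.88032263e+00]
```

Run:
```python
from h import *
z=np.load('w5.npz'); p,w=z['p'],z['w']
for c in((408,131),(439,211)):
    q=w[(np.hypot(w[...,0]-c[0],w[...,1]-c[1])<24)&(w[...,2]>7)&(w[...,2]<13)]
    lo,hi=np.percentile(q,[2,98],axis=0); print(len(q),((lo+hi)/2).round(1),(hi-lo).round(1)); x=(lo+hi)/2; plan((x[0],x[1],75),1.88)
```

```text
625 [409.9 133.8   9.9] [27.1 27.4  3.6]
rz 0.002  shift_now [ 68.7  -4.1 104.1]  shift_after_turn [ 69.2  -5.  103.8]
632 [439.4 213.8   9.6] [27.5 27.8  4.2]
rz 0.002  shift_now [135.8  48.5 104.1]  shift_after_turn [136.4  47.5 103.8]
```

```bash
cat >> h.py <<'E'
def near(w,c,zl=7,zh=13,r=24):
    q=w[(np.hypot(w[...,0]-c[0],w[...,1]-c[1])<r)&(w[...,2]>zl)&(w[...,2]<zh)]
    lo,hi=np.percentile(q,[2,98],axis=0); x=(lo+hi)/2; print(len(q),x.round(1),(hi-lo).round(1)); return x
E
python3 - <<'E'
from h import *
s,p,d=cap('wrist'); w=wrist_world(s,d); print(s['eef_pos'])
for c in((409,132),(439,212)):
    x=near(w,c); plan((x[0],x[1],75),1.88)
E
```

```text
[435.74441584  69.38375698 178.77095163]
695 [409.9 133.7   9.8] [27.6 27.6  3.9]
rz 0.004  shift_now [ 71.3  -7.1 104.5]  shift_after_turn [ 71.6  -7.8 104.2]
637 [439.3 213.6   9.6] [27.7 27.4  4.2]
rz 0.004  shift_now [138.3  45.5 104.4]  shift_after_turn [138.7  44.6 104.2]
```

Emit:
send_rows(
  commands=[
    {"grip": 50, "xyz": [0, 0, 0], "rot": [0, 0, 0]},
    {"grip": 50, "xyz": [0, 0, 0], "rot": [0, 0, 0]},
    {"grip": 50, "xyz": [0, 0, 0], "rot": [0, 0, 0]},
    {"grip": 50, "xyz": [0, 0, 0], "rot": [0, 0, 0]},
    {"grip": 50, "xyz": [0, 0, 0], "rot": [0, 0, 0]},
  ],
)

```text
clock: 9.72
eef_pos: [446.0, 64.6, 178.9]
tool_rot: [3.141, 0.0, 1.88]
force: [0.3, -0.1, -0.4]
finger_gap: 49.9
grasp_force: 0.0
```

Run:
```python
from h import *
s,p,d=cap('wrist'); w=wrist_world(s,d); print(s['eef_pos'],s['joint_velocities'].round(3))
for c in((409,132),(439,212)):
    x=near(w,c); plan((x[0],x[1],75),1.88,s)
```

```text
[445.95748974  64.6001853  178.89884211] [0.002 0.    0.008 0.    0.    0.001]
626 [409.9 133.6   9.8] [27.1 27.2  3.8]
rz -0.000  shift_now [ 76.8 -13.4 103.9]  shift_after_turn [ 76.7 -13.3 103.9]
634 [439.5 213.6   9.7] [27.5 27.5  4.2]
rz -0.000  shift_now [143.9  39.1 103.9]  shift_after_turn [143.9  39.2 103.9]
```

The arm overshoots and then settles, so I'll include settling rows before reading it. Grasping seal B at (409.9,133.6).

Emit:
send_rows(
  commands=[
    {"grip": 50, "xyz": [38, -6.7, 0], "rot": [0, 0, 0]},
    {"grip": 50, "xyz": [38.5, -6.5, 10], "rot": [0, 0, 0]},
    {"grip": 50, "xyz": [0, 0, 30], "rot": [0, 0, 0]},
    {"grip": 50, "xyz": [0, 0, 30], "rot": [0, 0, 0]},
    {"grip": 50, "xyz": [0, 0, 20], "rot": [0, 0, 0]},
  ],
)

```text
clock: 10.18
eef_pos: [408.4, 134.5, 87.1]
tool_rot: [-3.14, -0.0, 1.882]
force: [0.3, -1.2, -0.4]
finger_gap: 49.9
grasp_force: 0.0
```

Emit:
send_rows(
  commands=[
    {"grip": 50, "xyz": [0, 0, 10], "rot": [0, 0, 0]},
    {"grip": 50, "xyz": [0, 0, 4], "rot": [0, 0, 0]},
    {"grip": 50, "xyz": [0, 0, 0], "rot": [0, 0, 0]},
    {"grip": 50, "xyz": [0, 0, 0], "rot": [0, 0, 0]},
    {"grip": 20, "xyz": [0, 0, 0], "rot": [0, 0, 0]},
  ],
)

```text
clock: 10.6
eef_pos: [410.0, 133.9, 75.6]
tool_rot: [3.14, 0.0, 1.88]
force: [-0.5, 0.5, 0.7]
finger_gap: 39.4
grasp_force: 0.0
```

Emit:
send_rows(
  commands=[
    {"grip": 20, "xyz": [0, 0, 0], "rot": [0, 0, 0]},
    {"grip": 20, "xyz": [0, 0, 0], "rot": [0, 0, 0]},
    {"grip": 20, "xyz": [0, 0, 0], "rot": [0, 0, 0]},
    {"grip": 20, "xyz": [0, 0, 0], "rot": [0, 0, 0]},
    {"grip": 20, "xyz": [0, 0, -10], "rot": [0, 0, 0]},
  ],
)

```text
clock: 11.02
eef_pos: [408.8, 133.9, 84.9]
tool_rot: [-3.141, -0.0, 1.881]
force: [-0.8, 0.1, -0.8]
finger_gap: 25.9
grasp_force: 59.1
```

Emit:
send_rows(
  commands=[
    {"grip": 20, "xyz": [0, 0, -40], "rot": [0, 0, 0]},
    {"grip": 20, "xyz": [0, 0, -40], "rot": [0, 0, 0]},
    {"grip": 20, "xyz": [0, 0, -10], "rot": [0, 0, 0]},
    {"grip": 20, "xyz": [0, 0, 0], "rot": [0, 0, 0]},
    {"grip": 20, "xyz": [0, 0, 0], "rot": [0, 0, 0]},
  ],
)

```text
clock: 11.43
eef_pos: [409.6, 134.0, 176.0]
tool_rot: [3.138, 0.001, 1.881]
force: [-0.4, -0.8, -0.3]
finger_gap: 25.5
grasp_force: 59.2
```

Emit:
send_rows(
  commands=[
    {"grip": 20, "xyz": [0, 0, 0], "rot": [0, 0, 0]},
    {"grip": 20, "xyz": [0, 0, 0], "rot": [0, 0, 0]},
    {"grip": 20, "xyz": [0, 0, 0], "rot": [0, 0, 0]},
    {"grip": 20, "xyz": [0, 0, 0], "rot": [0, 0, 0]},
    {"grip": 20, "xyz": [0, 0, 0], "rot": [0, 0, 0]},
  ],
)

```text
clock: 11.85
eef_pos: [408.8, 134.0, 174.2]
tool_rot: [-3.14, -0.0, 1.881]
force: [-0.1, -0.4, -0.1]
finger_gap: 25.7
grasp_force: 59.2
```

```bash
cat >> h.py <<'E'
def held(s,w):
    t=tool_pts(s,w); q=t[(t[...,2]>50)&(t[...,2]<80)&(abs(t[...,1])<11)&(abs(t[...,0])<30)]
    print('held',len(q),np.percentile(q,[2,50,98],axis=0).round(1).tolist())
C=np.array([606.6,7.9]); TR=Ro.from_euler('z',17.7,degrees=True).as_matrix()[:2,:2]
def tray(x,y): return C+TR@np.array([x,y])
E
python3 - <<'E'
from h import *
s,p,d=cap('wrist'); w=wrist_world(s,d); held(s,w); print(s['eef_pos'],s['finger_gap'])
plan((*tray(-32,24.5),83.5),1.88,s); plan((*tray(32,24.5),83.5),1.88,s)
E
```

```text
held 1546 [[-12.5, -10.5, 65.0], [2.4, 0.2, 66.6], [14.5, 10.5, 75.1]]
[408.81748502 133.96791148 174.1920737 ] 25.66337171060632
rz 0.001  shift_now [-155.9  118.1   90.4]  shift_after_turn [-155.8  118.    90.7]
rz 0.001  shift_now [-156.   182.1   90.3]  shift_after_turn [-155.8  182.    90.7]
```

Emit:
send_rows(
  commands=[
    {"grip": 20, "xyz": [-20, 15, 0], "rot": [0, 0, 0]},
    {"grip": 20, "xyz": [-34, 26, 0], "rot": [0, 0, 0]},
    {"grip": 20, "xyz": [-34, 26, 0], "rot": [0, 0, 0]},
    {"grip": 20, "xyz": [-34, 26, 0], "rot": [0, 0, 0]},
    {"grip": 20, "xyz": [-34, 25, 0], "rot": [0, 0, 0]},
  ],
)

```text
clock: 12.32
eef_pos: [567.2, 22.6, 174.6]
tool_rot: [-3.141, -0.0, 1.881]
force: [0.2, 0.3, 0.2]
finger_gap: 25.9
grasp_force: 59.2
```

Emit:
send_rows(
  commands=[
    {"grip": 20, "xyz": [0, 0, 20], "rot": [0, 0, 0]},
    {"grip": 20, "xyz": [0, 0, 30], "rot": [0, 0, 0]},
    {"grip": 20, "xyz": [0, 0, 25], "rot": [0, 0, 0]},
    {"grip": 20, "xyz": [0, 0, 10], "rot": [0, 0, 0]},
    {"grip": 20, "xyz": [0, 0, 6], "rot": [0, 0, 0]},
  ],
)

```text
clock: 12.73
eef_pos: [564.5, 23.9, 82.0]
tool_rot: [-3.137, -0.002, 1.881]
force: [-15.7, 1.9, 46.9]
finger_gap: 25.6
grasp_force: 64.9
```

Emit:
send_rows(
  commands=[
    {"grip": 20, "xyz": [0, 0, 0], "rot": [0, 0, 0]},
    {"grip": 20, "xyz": [0, 0, 0], "rot": [0, 0, 0]},
    {"grip": 20, "xyz": [0, 0, 0], "rot": [0, 0, 0]},
    {"grip": 20, "xyz": [0, 0, 0], "rot": [0, 0, 0]},
    {"grip": 34, "xyz": [0, 0, 0], "rot": [0, 0, 0]},
  ],
)

```text
clock: 13.15
eef_pos: [566.4, 23.8, 84.8]
tool_rot: [3.14, 0.001, 1.881]
force: [0.6, -0.2, -0.6]
finger_gap: 34.0
grasp_force: 0.0
```

Emit:
send_rows(
  commands=[
    {"grip": 34, "xyz": [0, 0, 0], "rot": [0, 0, 0]},
    {"grip": 34, "xyz": [0, 0, 0], "rot": [0, 0, 0]},
    {"grip": 34, "xyz": [0, 0, -10], "rot": [0, 0, 0]},
    {"grip": 50, "xyz": [0, 0, -30], "rot": [0, 0, 0]},
    {"grip": 50, "xyz": [0, 0, -40], "rot": [0, 0, 0]},
  ],
)

```text
clock: 13.57
eef_pos: [563.8, 23.9, 162.4]
tool_rot: [-3.135, -0.003, 1.881]
force: [0.5, -0.1, -0.4]
finger_gap: 50.1
grasp_force: 0.0
```

Emit:
send_rows(
  commands=[
    {"grip": 50, "xyz": [0, 0, 0], "rot": [0, 0, 0]},
    {"grip": 50, "xyz": [0, 0, 0], "rot": [0, 0, 0]},
    {"grip": 50, "xyz": [0, 0, 0], "rot": [0, 0, 0]},
    {"grip": 50, "xyz": [0, 0, 0], "rot": [0, 0, 0]},
    {"grip": 50, "xyz": [0, 0, 0], "rot": [0, 0, 0]},
  ],
)

```text
clock: 13.98
eef_pos: [565.0, 23.8, 162.8]
tool_rot: [-3.139, -0.001, 1.881]
force: [-0.3, -0.3, -0.4]
finger_gap: 50.3
grasp_force: 0.0
```

Run:
```python
from h import *
s,p,d=cap('wrist'); w=wrist_world(s,d); save('w6',p); print(s['eef_pos'],s['finger_gap'])
for c in((-32,-24.5),(-32,24.5)):
    x=near(w,tray(*c),13,20,22); print('tray',TR.T@(x[:2]-C))
plan((439.4,213.6,75),1.88,s)
```

```text
[565.03502193  23.83415957 162.76714732] 50.276792889684174
560 [585.  -25.5  15.4] [26.8 26.8  4.2]
tray [-30.68392709 -25.23418681]
715 [566.   23.6  15.5] [27.4 27.9  4.2]
tray [-33.92992584  27.27783306]
rz 0.001  shift_now [218.9 -61.6  88.2]  shift_after_turn [219.  -61.9  87.8]
```

View pics/w6.png

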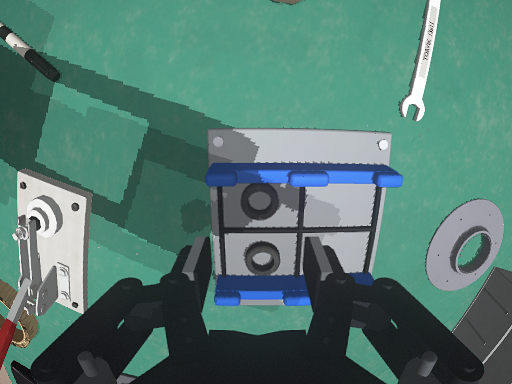

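Seals at (260,201) and (262,258) lie flat in cells 1 and 0. Next is seal A, with gentler descents.

Emit:
send_rows(
  commands=[
    {"grip": 50, "xyz": [20, -6, 0], "rot": [0, 0, 0]},
    {"grip": 50, "xyz": [38, -11, 0], "rot": [0, 0, 0]},
    {"grip": 50, "xyz": [38, -11, 0], "rot": [0, 0, 0]},
    {"grip": 50, "xyz": [38, -11, 0], "rot": [0, 0, 0]},
    {"grip": 50, "xyz": [38, -11, 0], "rot": [0, 0, 0]},
  ],
)

```text
clock: 14.45
eef_pos: [464.2, 173.2, 163.0]
tool_rot: [-3.14, -0.0, 1.88]
force: [0.6, 0.6, -0.5]
finger_gap: 50.1
grasp_force: 0.0
```

Emit:
send_rows(
  commands=[
    {"grip": 50, "xyz": [30, -8, 5], "rot": [0, 0, 0]},
    {"grip": 50, "xyz": [17, -4, 20], "rot": [0, 0, 0]},
    {"grip": 50, "xyz": [0, 0, 30], "rot": [0, 0, 0]},
    {"grip": 50, "xyz": [0, 0, 13], "rot": [0, 0, 0]},
    {"grip": 50, "xyz": [0, 0, 5], "rot": [0, 0, 0]},
  ],
)

```text
clock: 14.87
eef_pos: [437.7, 213.4, 88.1]
tool_rot: [-3.136, -0.0, 1.882]
force: [0.1, -0.7, 0.4]
finger_gap: 50.1
grasp_force: 0.0
```

Emit:
send_rows(
  commands=[
    {"grip": 50, "xyz": [0, 0, 5], "rot": [0, 0, 0]},
    {"grip": 50, "xyz": [0, 0, 5], "rot": [0, 0, 0]},
    {"grip": 50, "xyz": [0, 0, 4], "rot": [0, 0, 0]},
    {"grip": 50, "xyz": [0, 0, 0], "rot": [0, 0, 0]},
    {"grip": 50, "xyz": [0, 0, 0], "rot": [0, 0, 0]},
  ],
)

```text
clock: 15.28
eef_pos: [440.4, 213.2, 77.2]
tool_rot: [3.141, 0.0, 1.88]
force: [0.9, -0.2, -0.5]
finger_gap: 50.3
grasp_force: 0.0
```

Emit:
send_rows(
  commands=[
    {"grip": 20, "xyz": [0, 0, 0], "rot": [0, 0, 0]},
    {"grip": 20, "xyz": [0, 0, 0], "rot": [0, 0, 0]},
    {"grip": 20, "xyz": [0, 0, 0], "rot": [0, 0, 0]},
    {"grip": 20, "xyz": [0, 0, 0], "rot": [0, 0, 0]},
    {"grip": 20, "xyz": [0, 0, 0], "rot": [0, 0, 0]},
  ],
)

```text
clock: 15.7
eef_pos: [440.4, 213.3, 77.9]
tool_rot: [3.14, 0.0, 1.881]
force: [-0.7, -1.0, 5.7]
finger_gap: 24.8
grasp_force: 58.6
```

Emit:
send_rows(
  commands=[
    {"grip": 20, "xyz": [0, 0, -10], "rot": [0, 0, 0]},
    {"grip": 20, "xyz": [0, 0, -40], "rot": [0, 0, 0]},
    {"grip": 20, "xyz": [0, 0, -40], "rot": [0, 0, 0]},
    {"grip": 20, "xyz": [0, 0, -10], "rot": [0, 0, 0]},
    {"grip": 20, "xyz": [0, 0, 0], "rot": [0, 0, 0]},
  ],
)

```text
clock: 16.12
eef_pos: [442.3, 214.0, 181.4]
tool_rot: [3.133, 0.001, 1.881]
force: [0.0, 0.7, -0.4]
finger_gap: 25.4
grasp_force: 59.1
```

Emit:
send_rows(
  commands=[
    {"grip": 20, "xyz": [0, 0, 0], "rot": [0, 0, 0]},
    {"grip": 20, "xyz": [0, 0, 0], "rot": [0, 0, 0]},
    {"grip": 20, "xyz": [0, 0, 0], "rot": [0, 0, 0]},
    {"grip": 20, "xyz": [0, 0, 0], "rot": [0, 0, 0]},
    {"grip": 20, "xyz": [0, 0, 0], "rot": [0, 0, 0]},
  ],
)

```text
clock: 16.53
eef_pos: [439.5, 213.2, 175.8]
tool_rot: [-3.139, -0.0, 1.881]
force: [0.5, -0.2, -0.1]
finger_gap: 25.0
grasp_force: 59.1
```

Run:
```python
from h import *
s,p,d=cap('wrist'); w=wrist_world(s,d); held(s,w); print(s['eef_pos'],s['finger_gap'])
plan((*tray(32,24.5),83.5),1.88,s)
```

```text
held 1526 [[-11.8, -10.6, 66.7], [2.8, 0.2, 68.3], [15.9, 10.5, 76.9]]
[439.47020118 213.22672372 175.817101  ] 25.033060345666247
rz 0.001  shift_now [-222.1  128.8   92. ]  shift_after_turn [-222.   128.7   92.3]
```

Emit:
send_rows(
  commands=[
    {"grip": 20, "xyz": [-20, 12, 0], "rot": [0, 0, 0]},
    {"grip": 20, "xyz": [-33, 19, 0], "rot": [0, 0, 0]},
    {"grip": 20, "xyz": [-34, 20, 0], "rot": [0, 0, 0]},
    {"grip": 20, "xyz": [-34, 20, 0], "rot": [0, 0, 0]},
    {"grip": 20, "xyz": [-34, 20, 0], "rot": [0, 0, 0]},
  ],
)

```text
clock: 17.0
eef_pos: [574.9, 92.3, 176.4]
tool_rot: [-3.141, -0.0, 1.881]
force: [-0.2, -0.2, -1.5]
finger_gap: 25.4
grasp_force: 59.1
```

Emit:
send_rows(
  commands=[
    {"grip": 20, "xyz": [-34, 19, 0], "rot": [0, 0, 0]},
    {"grip": 20, "xyz": [-20, 11, 0], "rot": [0, 0, 0]},
    {"grip": 20, "xyz": [-14, 8, 0], "rot": [0, 0, 0]},
    {"grip": 20, "xyz": [0, 0, 10], "rot": [0, 0, 0]},
    {"grip": 20, "xyz": [0, 0, 20], "rot": [0, 0, 0]},
  ],
)

```text
clock: 17.42
eef_pos: [632.6, 39.4, 147.8]
tool_rot: [3.138, 0.001, 1.879]
force: [0.1, 0.5, 1.0]
finger_gap: 25.0
grasp_force: 59.1
```

Emit:
send_rows(
  commands=[
    {"grip": 20, "xyz": [0, 0, 20], "rot": [0, 0, 0]},
    {"grip": 20, "xyz": [0, 0, 15], "rot": [0, 0, 0]},
    {"grip": 20, "xyz": [0, 0, 8], "rot": [0, 0, 0]},
    {"grip": 20, "xyz": [0, 0, 4], "rot": [0, 0, 0]},
    {"grip": 20, "xyz": [0, 0, 4], "rot": [0, 0, 0]},
  ],
)

```text
clock: 17.83
eef_pos: [630.5, 40.9, 95.3]
tool_rot: [-3.141, -0.0, 1.881]
force: [0.0, -0.3, -0.3]
finger_gap: 25.2
grasp_force: 59.1
```

Emit:
send_rows(
  commands=[
    {"grip": 20, "xyz": [0, 0, 4], "rot": [0, 0, 0]},
    {"grip": 20, "xyz": [0, 0, 4], "rot": [0, 0, 0]},
    {"grip": 20, "xyz": [0, 0, 2], "rot": [0, 0, 0]},
    {"grip": 20, "xyz": [0, 0, 0], "rot": [0, 0, 0]},
    {"grip": 20, "xyz": [0, 0, 0], "rot": [0, 0, 0]},
  ],
)

```text
clock: 18.25
eef_pos: [631.1, 40.3, 86.2]
tool_rot: [3.141, 0.0, 1.881]
force: [-0.0, 0.2, -0.4]
finger_gap: 25.1
grasp_force: 59.1
```

Emit:
send_rows(
  commands=[
    {"grip": 34, "xyz": [0, 0, 0], "rot": [0, 0, 0]},
    {"grip": 34, "xyz": [0, 0, 0], "rot": [0, 0, 0]},
    {"grip": 34, "xyz": [0, 0, 0], "rot": [0, 0, 0]},
    {"grip": 34, "xyz": [0, 0, -10], "rot": [0, 0, 0]},
    {"grip": 50, "xyz": [0, 0, -35], "rot": [0, 0, 0]},
  ],
)

```text
clock: 18.67
eef_pos: [627.6, 40.6, 126.5]
tool_rot: [-3.132, -0.004, 1.881]
force: [-0.7, -0.9, -0.4]
finger_gap: 45.2
grasp_force: 0.0
```

Emit:
send_rows(
  commands=[
    {"grip": 50, "xyz": [0, 0, -35], "rot": [0, 0, 0]},
    {"grip": 50, "xyz": [0, 0, -20], "rot": [0, 0, 0]},
    {"grip": 50, "xyz": [0, 0, 0], "rot": [0, 0, 0]},
    {"grip": 50, "xyz": [0, 0, 0], "rot": [0, 0, 0]},
    {"grip": 50, "xyz": [0, 0, 0], "rot": [0, 0, 0]},
  ],
)

```text
clock: 19.08
eef_pos: [630.4, 40.4, 185.7]
tool_rot: [-3.141, -0.0, 1.881]
force: [0.2, -0.4, 0.2]
finger_gap: 50.3
grasp_force: 0.0
```

```bash
cat >> h.py <<'E'
def spanner(w,p,c,r=110,zl=2,zh=11):
    hsv=cv2.cvtColor(p,cv2.COLOR_RGB2HSV)
    m=((hsv[...,1]<90)&(hsv[...,2]>90)&(w[...,2]>zl)&(w[...,2]<zh)&(np.hypot(w[...,0]-c[0],w[...,1]-c[1])<r)).astype(np.uint8)
    m=cv2.morphologyEx(m,cv2.MORPH_CLOSE,np.ones((5,5)))
    n,l,st,cc=cv2.connectedComponentsWithStats(m)
    for i in range(1,n):
        if st[i,4]<80: continue
        q=w[(l==i)&(w[...,2]>zl)&(w[...,2]<zh)]; o=q[:,:2].mean(0); V=np.linalg.svd(q[:,:2]-o,full_matrices=False)[2][0]
        a=(q[:,:2]-o)@V; b=(q[:,:2]-o)@np.array([-V[1],V[0]]); lo,hi=np.percentile(a,[.3,99.7]); 
        mid=o+V*(lo+hi)/2+np.array([-V[1],V[0]])*np.median(b[abs(a-(lo+hi)/2)<25])
        print('spanner?',cc[i].round(),st[i,4],'mid',mid.round(1),'len %.1f'%(hi-lo),'wid',np.ptp(np.percentile(b,[1,99])).round(1),'ang %.2f'%(np.arctan2(V[1],V[0])%np.pi),'z',np.percentile(q[:,2],[5,50,95]).round(1))
E
python3 - <<'E'
from h import *
s,p,d=cap('wrist'); w=wrist_world(s,d); print(s['eef_pos'],s['finger_gap'])
x=near(w,tray(32,24.5),13,20,22); print('tray',TR.T@(x[:2]-C))
spanner(w,p,(658,200))
s,p,d=cap('top'); w=world('top',d); save('top2',p); spanner(w,p,(658,200),80,-8,14); spanner(w,p,(658,-220),80,-8,14)
for c in ((-32,-24.5),(-32,24.5),(32,24.5)):
    m=(np.hypot(*(w[...,:2]-tray(*c)).transpose(2,0,1))<12); print(np.median(w[m][:,2]))
E
```

```text
[630.4000096   40.40407467 185.72585105] 50.25294315973612
590 [630.   41.5  15.7] [27.4 27.6  4.1]
tray [32.55928315 24.9233957 ]
spanner? [340.  54.] 1590 mid [660.1 178.4] len 99.9 wid 20.0 ang 1.66 z [4.1 5.7 7. ]
spanner? [291. 129.] 710 mid [637.7  98.9] len 41.6 wid 18.2 ang 3.13 z [4.4 5.9 8. ]
spanner? [185. 166.] 156 mid [656.3 225. ] len 88.9 wid 28.8 ang 1.65 z [-3.4  3.6  9.7]
spanner? [314. 165.] 221 mid [ 658.4 -222.2] len 119.0 wid 37.4 ang 1.48 z [-4.6  3.6 10.8]
14.256900933995563
217.1270347251407
508.2281817026964
```

Run:
```python
from h import *
a=cv2.imread('pics/top2.png'); cv2.imwrite('pics/top2c.png',cv2.resize(a[60:310,95:380],(798,600),interpolation=cv2.INTER_CUBIC))
```

```text
(no output)
```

View pics/top2c.png

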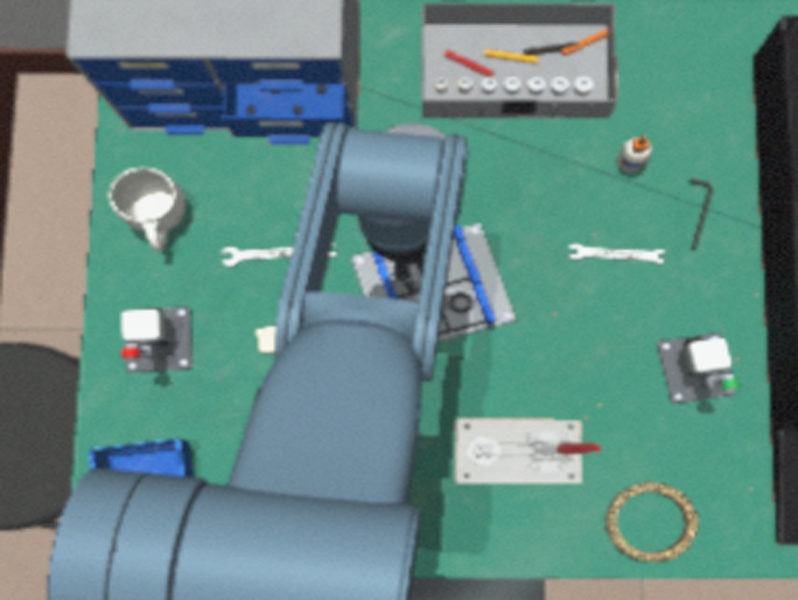

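All three seals on the bench are in the tray, and no others are visible. Next is the long spanner: I'll hover beside it and measure.

Emit:
send_rows(
  commands=[
    {"grip": 50, "xyz": [0, 0, -5], "rot": [0, 0, 0.11]},
    {"grip": 50, "xyz": [0, 0, -10], "rot": [0, 0, 0.11]},
    {"grip": 50, "xyz": [26, 9, 0], "rot": [0, 0, 0]},
    {"grip": 50, "xyz": [26, 9, 0], "rot": [0, 0, 0]},
    {"grip": 50, "xyz": [26, 9, 0], "rot": [0, 0, 0]},
  ],
)

```text
clock: 19.6
eef_pos: [650.5, 120.8, 199.5]
tool_rot: [-3.139, -0.0, 1.659]
force: [1.4, 0.4, 0.6]
finger_gap: 49.9
grasp_force: 0.0
```

Emit:
send_rows(
  commands=[
    {"grip": 50, "xyz": [0, 0, 0], "rot": [0, 0, 0]},
    {"grip": 50, "xyz": [0, 0, 0], "rot": [0, 0, 0]},
    {"grip": 50, "xyz": [0, 0, 0], "rot": [0, 0, 0]},
    {"grip": 50, "xyz": [0, 0, 0], "rot": [0, 0, 0]},
    {"grip": 50, "xyz": [0, 0, 0], "rot": [0, 0, 0]},
  ],
)

```text
clock: 20.02
eef_pos: [650.5, 119.3, 200.5]
tool_rot: [-3.141, 0.0, 1.66]
force: [-0.0, 0.5, -0.2]
finger_gap: 50.1
grasp_force: 0.0
```

Run:
```python
from h import *
s,p,d=cap('wrist'); w=wrist_world(s,d); print(s['eef_pos'],s['tool_rot']); save('w7',p)
spanner(w,p,(658,195),90); plan((658,195,74.5),1.66,s)
for c in ((-32,-24.5),(-32,24.5),(32,24.5)): near(w,tray(*c),13,20,22)
```

```text
[650.5400763  119.33892904 200.49936383] [-3.14064340e+00  1.96630003e-04  1.65957561e+00]
spanner? [275.  95.] 2205 mid [658.9 199.6] len 141.4 wid 22.7 ang 1.65 z [4.3 5.7 6.9]
rz -0.000  shift_now [ 74.7  14.3 126. ]  shift_after_turn [ 74.7  14.2 126. ]Traceback (most recent call last):
  File "<stdin>", line 4, in <module>
  File "h.py", line 35, in near
    lo,hi=np.percentile(q,[2,98],axis=0); x=(lo+hi)/2; print(len(q),x.round(1),(hi-lo).round(1)); return x
          ~~~~~~~~~~~~~^^^^^^^^^^^^^^^^^
    return _quantile_unchecked(
        a, q, axis, out, overwrite_input, method, keepdims, weights)
    return _ureduce(a,
                    func=_quantile_ureduce_func,
    ...<5 lines>...
                    overwrite_input=overwrite_input,
                    method=method)
    r = func(a, **kwargs)
    result = _quantile(arr,
                       quantiles=q,
    ...<2 lines>...
                       out=out,
                       weights=wgt)
    slices_having_nans = np.isnan(arr[-1, ...])
                                  ~~~^^^^^^^^^
IndexError: index -1 is out of bounds for axis 0 with size 0
```

The long spanner's middle is at (658.9,199.6), angle 1.65, length 141 mm. Grasping its shank.

Emit:
send_rows(
  commands=[
    {"grip": 45, "xyz": [39, 8, 0], "rot": [0, 0, 0.01]},
    {"grip": 45, "xyz": [40, 8, 10], "rot": [0, 0, 0]},
    {"grip": 45, "xyz": [0, 0, 30], "rot": [0, 0, 0]},
    {"grip": 45, "xyz": [0, 0, 35], "rot": [0, 0, 0]},
    {"grip": 45, "xyz": [0, 0, 25], "rot": [0, 0, 0]},
  ],
)

```text
clock: 20.48
eef_pos: [659.2, 200.4, 98.8]
tool_rot: [-3.14, 0.0, 1.652]
force: [-0.6, -0.9, -0.3]
finger_gap: 44.9
grasp_force: 0.0
```

Emit:
send_rows(
  commands=[
    {"grip": 45, "xyz": [0, 0, 10], "rot": [0, 0, 0]},
    {"grip": 45, "xyz": [0, 0, 6], "rot": [0, 0, 0]},
    {"grip": 45, "xyz": [0, 0, 6], "rot": [0, 0, 0]},
    {"grip": 45, "xyz": [0, 0, 4], "rot": [0, 0, 0]},
    {"grip": 45, "xyz": [0, 0, 0], "rot": [0, 0, 0]},
  ],
)

```text
clock: 20.9
eef_pos: [660.6, 199.9, 75.7]
tool_rot: [3.14, -0.0, 1.65]
force: [0.3, -0.2, -0.3]
finger_gap: 44.9
grasp_force: 0.0
```

Emit:
send_rows(
  commands=[
    {"grip": 45, "xyz": [0, 0, 0], "rot": [0, 0, 0]},
    {"grip": 45, "xyz": [0, 0, 0], "rot": [0, 0, 0]},
    {"grip": 5, "xyz": [0, 0, 0], "rot": [0, 0, 0]},
    {"grip": 5, "xyz": [0, 0, 0], "rot": [0, 0, 0]},
    {"grip": 5, "xyz": [0, 0, 0], "rot": [0, 0, 0]},
  ],
)

```text
clock: 21.32
eef_pos: [660.2, 200.2, 75.6]
tool_rot: [3.141, -0.0, 1.651]
force: [-1.7, 0.9, 11.3]
finger_gap: 9.9
grasp_force: 40.7
```

Emit:
send_rows(
  commands=[
    {"grip": 5, "xyz": [0, 0, 0], "rot": [0, 0, 0]},
    {"grip": 5, "xyz": [0, 0, 0], "rot": [0, 0, 0]},
    {"grip": 5, "xyz": [0, 0, 0], "rot": [0, 0, 0]},
    {"grip": 5, "xyz": [0, 0, 0], "rot": [0, 0, 0]},
    {"grip": 5, "xyz": [0, 0, 0], "rot": [0, 0, 0]},
  ],
)

```text
clock: 21.73
eef_pos: [660.2, 200.3, 75.7]
tool_rot: [3.141, -0.0, 1.651]
force: [-1.0, -0.1, 5.6]
finger_gap: 8.4
grasp_force: 59.0
```

Emit:
send_rows(
  commands=[
    {"grip": 5, "xyz": [0, 0, -10], "rot": [0, 0, 0]},
    {"grip": 5, "xyz": [0, 0, -25], "rot": [0, 0, 0]},
    {"grip": 5, "xyz": [0, 0, -35], "rot": [0, 0, 0]},
    {"grip": 5, "xyz": [0, 0, -25], "rot": [0, 0, 0]},
    {"grip": 5, "xyz": [0, 0, -10], "rot": [0, 0, 0]},
  ],
)

```text
clock: 22.15
eef_pos: [661.7, 200.5, 184.8]
tool_rot: [3.135, -0.0, 1.651]
force: [1.2, 0.1, 0.3]
finger_gap: 8.4
grasp_force: 58.7
```

Emit:
send_rows(
  commands=[
    {"grip": 5, "xyz": [0, 0, 0], "rot": [0, 0, -0.11]},
    {"grip": 5, "xyz": [0, 0, 0], "rot": [0, 0, -0.12]},
    {"grip": 5, "xyz": [0, 0, 0], "rot": [0, 0, 0]},
    {"grip": 5, "xyz": [0, 0, 0], "rot": [0, 0, 0]},
    {"grip": 5, "xyz": [0, 0, 0], "rot": [0, 0, 0]},
  ],
)

```text
clock: 22.57
eef_pos: [659.6, 200.1, 179.0]
tool_rot: [-3.14, -0.0, 1.877]
force: [-0.3, -0.2, -1.1]
finger_gap: 8.3
grasp_force: 58.7
```

```bash
cat >> h.py <<'E'
def held_sp(s,p,w):
    t=tool_pts(s,w); hsv=cv2.cvtColor(p,cv2.COLOR_RGB2HSV)
    m=(t[...,2]>60)&(t[...,2]<82)&(abs(t[...,1])<25)&(abs(t[...,0])<110)&(hsv[...,1]<90)&(hsv[...,2]>110)
    q=t[m]; q=q[q[:,0]>14]; print('n',len(q),'x',np.percentile(q[:,0],[1,99.5]).round(1))
    k=q[(q[:,0]<44)]; print('shank z vs x',np.polyfit(k[:,0],k[:,2],1).round(3),'y vs x',np.polyfit(k[:,0],k[:,1],1).round(3))
E
python3 - <<'E'
from h import *
s,p,d=cap('wrist'); w=wrist_world(s,d); print(s['eef_pos'],s['tool_rot'],s['finger_gap'],s['grasp_force']); save('w8',p)
held_sp(s,p,w); plan((*tray(32,0),110),1.88,s)
E
```

```text
[659.58345529 200.11590639 178.97699484] [-3.13995029e+00 -2.96157195e-04  1.87734224e+00] 8.346683212071367 58.7153559923172
n 2907 x [14.9 70.4]
shank z vs x [6.0000e-03 6.9903e+01] y vs x [-0.004 -0.426]
rz -0.003  shift_now [-167.2  -76.4   69.1]  shift_after_turn [-167.  -77.   69.]
```

View pics/w8.png

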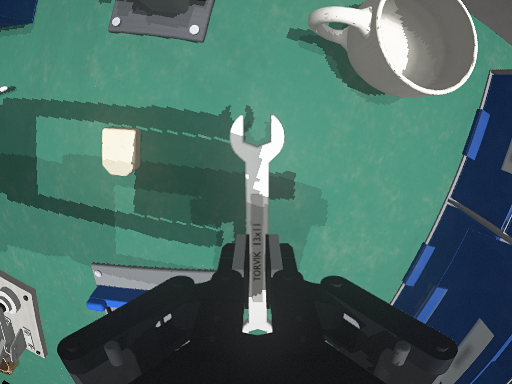

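The long spanner is held level and nearly centred, with its head at (258,140). I'll carry it over to rest_1.

Emit:
send_rows(
  commands=[
    {"grip": 5, "xyz": [-18, -8, 0], "rot": [0, 0, 0]},
    {"grip": 5, "xyz": [-35, -16, 0], "rot": [0, 0, 0]},
    {"grip": 5, "xyz": [-37, -17, 0], "rot": [0, 0, 0]},
    {"grip": 5, "xyz": [-36, -17, 0], "rot": [0, 0, 0]},
    {"grip": 5, "xyz": [-26, -12, 0], "rot": [0, 0, 0]},
  ],
)

```text
clock: 23.03
eef_pos: [639.0, 31.3, 179.5]
tool_rot: [-3.14, 0.001, 1.878]
force: [0.6, -0.9, -1.8]
finger_gap: 8.5
grasp_force: 58.8
```

Emit:
send_rows(
  commands=[
    {"grip": 5, "xyz": [-14, -7, 0], "rot": [0, 0, 0]},
    {"grip": 5, "xyz": [0, 0, 0], "rot": [0, 0, 0]},
    {"grip": 5, "xyz": [0, 0, 0], "rot": [0, 0, 0]},
    {"grip": 5, "xyz": [0, 0, 0], "rot": [0, 0, 0]},
    {"grip": 5, "xyz": [0, 0, 0], "rot": [0, 0, 0]},
  ],
)

```text
clock: 23.45
eef_pos: [637.4, 20.2, 179.9]
tool_rot: [3.141, -0.001, 1.882]
force: [0.6, 0.3, -0.9]
finger_gap: 8.5
grasp_force: 58.8
```

Run:
```python
from h import *
s,p,d=cap('wrist'); w=wrist_world(s,d); print(s['eef_pos'],s['tool_rot'],s['finger_gap'],s['grasp_force']); save('w9',p)
held_sp(s,p,w); plan((*tray(32,0),107),1.88,s)
hsv=cv2.cvtColor(p,cv2.COLOR_RGB2HSV)
m=(abs(hsv[...,0].astype(int)-112)<12)&(hsv[...,1]>150)&(w[...,2]>20)&(w[...,2]<50)
q=w[m]; L=(q[:,:2]-C)@TR; k=(abs(L[:,1]-52)<12)&(q[:,2]>36); 
x=L[k,0]; print('rail y',L[k,1].mean(),'teeth x hist',np.histogram(x,bins=np.arange(-80,81,5)))
```

```text
[637.39791576  20.24367745 179.87346396] [ 3.14145505e+00 -5.37273385e-04  1.88198182e+00] 8.52069858817991 58.760154247283936
n 2896 x [14.9 70.5]
shank z vs x [9.0000e-03 6.9799e+01] y vs x [-0.001 -0.511]
rz 0.002  shift_now [-2.4 -1.1 72.9]  shift_after_turn [-2.4 -1.1 72.9]
rail y 51.961054762149544 teeth x hist (array([ 0,  3, 60, 79, 75, 83, 18,  0,  0,  0,  0,  0,  0, 43, 88, 77, 76,
       55, 14,  0,  0,  0,  0,  0,  0,  0, 44, 85, 84, 78, 30,  0]), array([-80, -75, -70, -65, -60, -55, -50, -45, -40, -35, -30, -25, -20,
       -15, -10,  -5,   0,   5,  10,  15,  20,  25,  30,  35,  40,  45,
        50,  55,  60,  65,  70,  75,  80]))
```

Emit:
send_rows(
  commands=[
    {"grip": 5, "xyz": [-1, -1, 10], "rot": [0, 0, 0]},
    {"grip": 5, "xyz": [0, 0, 20], "rot": [0, 0, 0]},
    {"grip": 5, "xyz": [0, 0, 15], "rot": [0, 0, 0]},
    {"grip": 5, "xyz": [0, 0, 8], "rot": [0, 0, 0]},
    {"grip": 5, "xyz": [0, 0, 5], "rot": [0, 0, 0]},
  ],
)

```text
clock: 23.92
eef_pos: [635.7, 18.1, 120.0]
tool_rot: [-3.139, -0.001, 1.882]
force: [-1.2, 1.5, -0.0]
finger_gap: 8.4
grasp_force: 58.8
```

Emit:
send_rows(
  commands=[
    {"grip": 5, "xyz": [0, 0, 5], "rot": [0, 0, 0]},
    {"grip": 5, "xyz": [0, 0, 4], "rot": [0, 0, 0]},
    {"grip": 5, "xyz": [0, 0, 4], "rot": [0, 0, 0]},
    {"grip": 5, "xyz": [0, 0, 2], "rot": [0, 0, 0]},
    {"grip": 5, "xyz": [0, 0, 0], "rot": [0, 0, 0]},
  ],
)

```text
clock: 24.33
eef_pos: [636.6, 17.3, 106.9]
tool_rot: [-3.142, -0.0, 1.881]
force: [-0.2, -0.5, -1.3]
finger_gap: 8.2
grasp_force: 58.8
```

Emit:
send_rows(
  commands=[
    {"grip": 5, "xyz": [0, 0, 0], "rot": [0, 0, 0]},
    {"grip": 5, "xyz": [0, 0, 0], "rot": [0, 0, 0]},
    {"grip": 5, "xyz": [0, 0, 0], "rot": [0, 0, 0]},
    {"grip": 5, "xyz": [0, 0, 0], "rot": [0, 0, 0]},
    {"grip": 5, "xyz": [0, 0, 0], "rot": [0, 0, 0]},
  ],
)

```text
clock: 24.75
eef_pos: [636.7, 17.3, 107.2]
tool_rot: [3.141, 0.0, 1.881]
force: [-0.8, 0.1, -1.0]
finger_gap: 8.1
grasp_force: 58.8
```

Held 1 mm above the notches, so I'll release and rise straight up.

Emit:
send_rows(
  commands=[
    {"grip": 5, "xyz": [0, 0, 0.8], "rot": [0, 0, 0]},
    {"grip": 25, "xyz": [0, 0, 0], "rot": [0, 0, 0]},
    {"grip": 25, "xyz": [0, 0, 0], "rot": [0, 0, 0]},
    {"grip": 25, "xyz": [0, 0, 0], "rot": [0, 0, 0]},
    {"grip": 25, "xyz": [0, 0, -10], "rot": [0, 0, 0]},
  ],
)

```text
clock: 25.17
eef_pos: [635.5, 17.5, 114.6]
tool_rot: [-3.138, -0.002, 1.881]
force: [-1.7, -0.4, 0.3]
finger_gap: 24.8
grasp_force: 0.0
```

Emit:
send_rows(
  commands=[
    {"grip": 45, "xyz": [0, 0, -25], "rot": [0, 0, 0]},
    {"grip": 45, "xyz": [0, 0, -35], "rot": [0, 0, 0]},
    {"grip": 45, "xyz": [0, 0, -30], "rot": [0, 0, 0]},
    {"grip": 45, "xyz": [-5, 0, 0], "rot": [0, 0, 0]},
    {"grip": 45, "xyz": [-20, 0, 0], "rot": [0, 0, 0]},
  ],
)

```text
clock: 25.58
eef_pos: [645.1, -4.4, 210.3]
tool_rot: [3.136, 0.002, 1.883]
force: [-0.0, -0.1, -0.7]
finger_gap: 44.9
grasp_force: 0.0
```

Emit:
send_rows(
  commands=[
    {"grip": 45, "xyz": [-15, 0, 0], "rot": [0, 0, 0]},
    {"grip": 45, "xyz": [0, 0, 0], "rot": [0, 0, 0]},
    {"grip": 45, "xyz": [0, 0, 0], "rot": [0, 0, 0]},
    {"grip": 45, "xyz": [0, 0, 0], "rot": [0, 0, 0]},
    {"grip": 45, "xyz": [0, 0, 0], "rot": [0, 0, 0]},
  ],
)

```text
clock: 26.0
eef_pos: [648.4, -20.2, 205.7]
tool_rot: [-3.141, -0.001, 1.881]
force: [-0.3, 1.3, -0.2]
finger_gap: 45.1
grasp_force: 0.0
```

Run:
```python
from h import *
s,p,d=cap('wrist'); w=wrist_world(s,d); print(s['eef_pos'],s['tool_rot'])
save('w10',p); L=(w[...,:2]-C)@TR; hsv=cv2.cvtColor(p,cv2.COLOR_RGB2HSV)
for x0 in(-32,32):
    m=(abs(L[...,0]-x0)<17)&(abs(L[...,1])<85)&(w[...,2]>32)&(w[...,2]<40)&(hsv[...,1]<90)&(hsv[...,2]>90); q=L[m]
    if len(q)>50: print(x0,len(q),'y range',np.percentile(q[:,1],[.5,99.5]),'shank x',np.median(q[abs(q[:,1])<35][:,0]),'slope',np.polyfit(q[:,1],q[:,0],1)[0],'z',np.percentile(w[m][:,2],[5,50,95]))
s,p,d=cap('top'); w=world('top',d); spanner(w,p,(658,-222),100,-8,14)
plan((658,-300,200),1.48)
```

```text
[648.41451008 -20.17316489 205.65723418] [-3.14058318e+00 -9.61690590e-04  1.88095008e+00]
32 2466 y range [-70.56534068  69.4688994 ] shank x 30.93526072038875 slope -0.00026800704085222455 z [34.38680871 35.64533791 36.79115438]
spanner? [314. 165.] 223 mid [ 658.5 -222.3] len 118.9 wid 38.1 ang 1.47 z [-3.6  3.3 10.1]
rz 0.401  shift_now [-269.5  -76.6    5.7]  shift_after_turn [-278.    34.8    5.8]
```

View pics/w10.png

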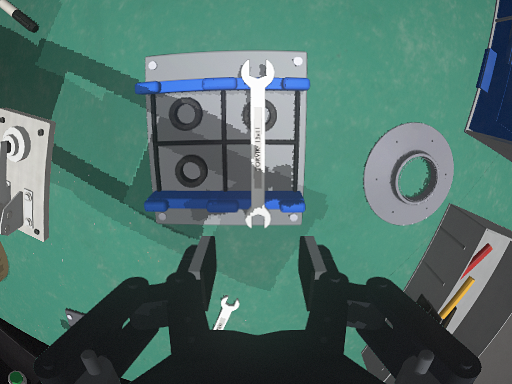

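The long spanner (259,145) lies flat in both notches at z 30–36, over the seals. Next is the short spanner.

Emit:
send_rows(
  commands=[
    {"grip": 45, "xyz": [0, 0, 0], "rot": [0, 0, 0.1]},
    {"grip": 45, "xyz": [0, 0, 0], "rot": [0, 0, 0.1]},
    {"grip": 45, "xyz": [0, 0, 0], "rot": [0, 0, 0.1]},
    {"grip": 45, "xyz": [0, 0, 0], "rot": [0, 0, 0.1]},
    {"grip": 45, "xyz": [-20, 3, 0], "rot": [0, 0, 0]},
  ],
)

```text
clock: 26.52
eef_pos: [649.6, -37.3, 206.0]
tool_rot: [-3.141, -0.002, 1.479]
force: [-0.5, -0.7, 0.2]
finger_gap: 44.9
grasp_force: 0.0
```

Emit:
send_rows(
  commands=[
    {"grip": 45, "xyz": [-36, 4, 0], "rot": [0, 0, 0]},
    {"grip": 45, "xyz": [-36, 4, 0], "rot": [0, 0, 0]},
    {"grip": 45, "xyz": [-36, 4, 0], "rot": [0, 0, 0]},
    {"grip": 45, "xyz": [-36, 4, 0], "rot": [0, 0, 0]},
    {"grip": 45, "xyz": [-36, 4, 0], "rot": [0, 0, 0]},
  ],
)

```text
clock: 26.93
eef_pos: [653.7, -222.9, 206.2]
tool_rot: [-3.141, -0.0, 1.482]
force: [-0.3, 0.3, 0.6]
finger_gap: 45.1
grasp_force: 0.0
```

Emit:
send_rows(
  commands=[
    {"grip": 45, "xyz": [-36, 4, 0], "rot": [0, 0, 0]},
    {"grip": 45, "xyz": [-30, 4, 0], "rot": [0, 0, 0]},
    {"grip": 45, "xyz": [-12, 4, 0], "rot": [0, 0, 0]},
    {"grip": 45, "xyz": [0, 0, 0], "rot": [0, 0, 0]},
    {"grip": 45, "xyz": [0, 0, 0], "rot": [0, 0, 0]},
  ],
)

```text
clock: 27.35
eef_pos: [658.7, -300.4, 205.6]
tool_rot: [-3.141, -0.001, 1.48]
force: [-0.4, 0.8, 0.0]
finger_gap: 44.5
grasp_force: 0.0
```

Emit:
send_rows(
  commands=[
    {"grip": 45, "xyz": [0, 0, 0], "rot": [0, 0, 0]},
    {"grip": 45, "xyz": [0, 0, 0], "rot": [0, 0, 0]},
    {"grip": 45, "xyz": [0, 0, 0], "rot": [0, 0, 0]},
    {"grip": 45, "xyz": [0, 0, 0], "rot": [0, 0, 0]},
    {"grip": 45, "xyz": [0, 0, 0], "rot": [0, 0, 0]},
  ],
)

```text
clock: 27.77
eef_pos: [659.0, -299.7, 206.5]
tool_rot: [3.141, 0.0, 1.482]
force: [0.6, -0.3, -0.5]
finger_gap: 44.7
grasp_force: 0.0
```

Run:
```python
from h import *
s,p,d=cap('wrist'); w=wrist_world(s,d); print(s['eef_pos'],s['tool_rot']); save('w11',p)
spanner(w,p,(658,-222),100); plan((658.5,-222,74.5),1.48,s)
```

```text
[ 658.96029941 -299.74113464  206.45555536] [3.14141114e+00 4.33851199e-05 1.48202928e+00]
spanner? [234. 138.] 1594 mid [ 641.1 -259.9] len 116.8 wid 18.1 ang 1.49 z [4.3 5.6 6.8]
rz 0.002  shift_now [ 77.4  -7.4 132. ]  shift_after_turn [ 77.4  -7.5 132. ]
```

View pics/w11.png

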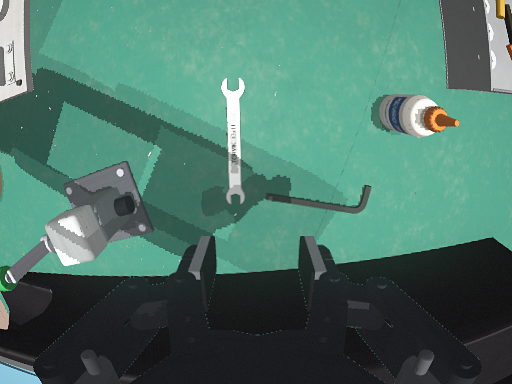

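The short spanner has been knocked to (641,-260) and is seen at (234,140). The hex key's end at (268,197) clears the finger path, so I'll grasp the spanner where it is.

Emit:
send_rows(
  commands=[
    {"grip": 34, "xyz": [19, -10.5, 0], "rot": [0, 0, -0.01]},
    {"grip": 34, "xyz": [19, -11, 10], "rot": [0, 0, 0]},
    {"grip": 34, "xyz": [0, 0, 30], "rot": [0, 0, 0]},
    {"grip": 34, "xyz": [0, 0, 30], "rot": [0, 0, 0]},
    {"grip": 34, "xyz": [0, 0, 25], "rot": [0, 0, 0]},
  ],
)

```text
clock: 28.23
eef_pos: [640.2, -260.2, 110.2]
tool_rot: [3.141, 0.0, 1.492]
force: [0.1, -0.8, -0.3]
finger_gap: 33.8
grasp_force: 0.0
```

Emit:
send_rows(
  commands=[
    {"grip": 34, "xyz": [0, 0, 12], "rot": [0, 0, 0]},
    {"grip": 34, "xyz": [0, 0, 8], "rot": [0, 0, 0]},
    {"grip": 34, "xyz": [0, 0, 7], "rot": [0, 0, 0]},
    {"grip": 34, "xyz": [0, 0, 6], "rot": [0, 0, 0]},
    {"grip": 34, "xyz": [0, 0, 4], "rot": [0, 0, 0]},
  ],
)

```text
clock: 28.65
eef_pos: [641.1, -261.5, 74.7]
tool_rot: [3.14, 0.001, 1.491]
force: [-0.3, 0.5, -0.9]
finger_gap: 33.8
grasp_force: 0.0
```

Emit:
send_rows(
  commands=[
    {"grip": 34, "xyz": [0, 0, 0], "rot": [0, 0, 0]},
    {"grip": 34, "xyz": [0, 0, 0], "rot": [0, 0, 0]},
    {"grip": 5, "xyz": [0, 0, 0], "rot": [0, 0, 0]},
    {"grip": 5, "xyz": [0, 0, 0], "rot": [0, 0, 0]},
    {"grip": 5, "xyz": [0, 0, 0], "rot": [0, 0, 0]},
  ],
)

```text
clock: 29.07
eef_pos: [641.0, -261.4, 75.3]
tool_rot: [3.14, 0.001, 1.491]
force: [-0.5, -0.7, 3.8]
finger_gap: 9.1
grasp_force: 58.6
```

Emit:
send_rows(
  commands=[
    {"grip": 5, "xyz": [0, 0, 0], "rot": [0, 0, 0]},
    {"grip": 5, "xyz": [0, 0, 0], "rot": [0, 0, 0]},
    {"grip": 5, "xyz": [0, 0, 0], "rot": [0, 0, 0]},
    {"grip": 5, "xyz": [0, 0, 0], "rot": [0, 0, 0]},
    {"grip": 5, "xyz": [0, 0, 0], "rot": [0, 0, 0]},
  ],
)

```text
clock: 29.48
eef_pos: [641.0, -261.4, 75.3]
tool_rot: [3.14, 0.001, 1.491]
force: [-0.3, 0.4, 5.2]
finger_gap: 8.4
grasp_force: 59.0
```

Emit:
send_rows(
  commands=[
    {"grip": 5, "xyz": [0, 0, -10], "rot": [0, 0, 0]},
    {"grip": 5, "xyz": [0, 0, -25], "rot": [0, 0, 0]},
    {"grip": 5, "xyz": [0, 0, -35], "rot": [0, 0, 0]},
    {"grip": 5, "xyz": [0, 0, -25], "rot": [0, 0, 0]},
    {"grip": 5, "xyz": [0, 0, -10], "rot": [0, 0, 0]},
  ],
)

```text
clock: 29.9
eef_pos: [642.0, -261.9, 184.1]
tool_rot: [3.136, 0.003, 1.491]
force: [0.3, -0.5, -0.2]
finger_gap: 8.4
grasp_force: 58.6
```

Emit:
send_rows(
  commands=[
    {"grip": 5, "xyz": [0, 0, 0], "rot": [0, 0, -0.1]},
    {"grip": 5, "xyz": [0, 0, 0], "rot": [0, 0, -0.1]},
    {"grip": 5, "xyz": [0, 0, 0], "rot": [0, 0, -0.1]},
    {"grip": 5, "xyz": [0, 0, 0], "rot": [0, 0, -0.09]},
    {"grip": 5, "xyz": [0, 0, 0], "rot": [0, 0, 0]},
  ],
)

```text
clock: 30.32
eef_pos: [639.9, -260.8, 178.1]
tool_rot: [-3.14, -0.002, 1.884]
force: [0.6, 1.3, -0.3]
finger_gap: 8.5
grasp_force: 58.6
```

Emit:
send_rows(
  commands=[
    {"grip": 5, "xyz": [0, 0, 0], "rot": [0, 0, 0]},
    {"grip": 5, "xyz": [0, 0, 0], "rot": [0, 0, 0]},
    {"grip": 5, "xyz": [0, 0, 0], "rot": [0, 0, 0]},
    {"grip": 5, "xyz": [0, 0, 0], "rot": [0, 0, 0]},
    {"grip": 5, "xyz": [0, 0, 0], "rot": [0, 0, 0]},
  ],
)

```text
clock: 30.73
eef_pos: [640.5, -261.1, 179.1]
tool_rot: [-3.141, -0.0, 1.88]
force: [-0.6, -0.1, 0.4]
finger_gap: 8.6
grasp_force: 58.6
```

Run:
```python
from h import *
s,p,d=cap('wrist'); w=wrist_world(s,d); print(s['eef_pos'],s['tool_rot'],s['finger_gap'],s['grasp_force']); save('w12',p)
held_sp(s,p,w); plan((*tray(-32,0),150),1.88,s)
```

```text
[ 640.48487257 -261.06258796  179.09367753] [-3.14147118e+00 -1.10300997e-04  1.88001655e+00] 8.551226138909952 58.62659575883299
n 2156 x [14.7 61. ]
shank z vs x [1.0000e-02 6.9382e+01] y vs x [ 0.004 -0.502]
rz 0.000  shift_now [266.5  17.6  29.1]  shift_after_turn [266.5  17.6  29.1]
```

Emit:
send_rows(
  commands=[
    {"grip": 5, "xyz": [18, 1, 0], "rot": [0, 0, 0]},
    {"grip": 5, "xyz": [34, 2, 0], "rot": [0, 0, 0]},
    {"grip": 5, "xyz": [36, 3, 0], "rot": [0, 0, 0]},
    {"grip": 5, "xyz": [36, 3, 0], "rot": [0, 0, 0]},
    {"grip": 5, "xyz": [36, 2, 0], "rot": [0, 0, 0]},
  ],
)

```text
clock: 31.2
eef_pos: [601.7, -104.1, 179.3]
tool_rot: [3.141, 0.0, 1.88]
force: [1.2, -0.2, 0.4]
finger_gap: 8.4
grasp_force: 58.6
```

Emit:
send_rows(
  commands=[
    {"grip": 5, "xyz": [36, 2, 0], "rot": [0, 0, 0]},
    {"grip": 5, "xyz": [34, 2, 0], "rot": [0, 0, 0]},
    {"grip": 5, "xyz": [22, 2, 0], "rot": [0, 0, 0]},
    {"grip": 5, "xyz": [13, 0.6, 0], "rot": [0, 0, 0]},
    {"grip": 5, "xyz": [0, 0, 0], "rot": [0, 0, 0]},
  ],
)

```text
clock: 31.62
eef_pos: [575.7, -0.9, 179.4]
tool_rot: [-3.142, -0.001, 1.883]
force: [0.4, -0.3, -1.8]
finger_gap: 8.4
grasp_force: 58.6
```

Emit:
send_rows(
  commands=[
    {"grip": 5, "xyz": [0, 0, 0], "rot": [0, 0, 0]},
    {"grip": 5, "xyz": [0, 0, 0], "rot": [0, 0, 0]},
    {"grip": 5, "xyz": [0, 0, 0], "rot": [0, 0, 0]},
    {"grip": 5, "xyz": [0, 0, 0], "rot": [0, 0, 0]},
    {"grip": 5, "xyz": [0, 0, 0], "rot": [0, 0, 0]},
  ],
)

```text
clock: 32.03
eef_pos: [576.7, -4.5, 179.1]
tool_rot: [-3.142, 0.0, 1.879]
force: [0.6, 0.5, -0.5]
finger_gap: 8.3
grasp_force: 58.6
```

Run:
```python
from h import *
s,p,d=cap('wrist'); w=wrist_world(s,d); print(s['eef_pos'],s['tool_rot'],s['finger_gap'],s['grasp_force'])
held_sp(s,p,w); plan((*tray(-32,-1),107),1.88,s)
```

```text
[576.69718217  -4.47312118 179.05053136] [-3.14153510e+00  6.80019098e-05  1.87917906e+00] 8.324033362205826 58.62655270379037
n 2087 x [15.  60.8]
shank z vs x [9.0000e-03 6.9369e+01] y vs x [-0.004 -0.18 ]
rz -0.001  shift_now [ 1.7  0.3 72.1]  shift_after_turn [ 1.7  0.2 72.1]
```

Emit:
send_rows(
  commands=[
    {"grip": 5, "xyz": [1.5, 0.5, 10], "rot": [0, 0, 0]},
    {"grip": 5, "xyz": [0, 0, 20], "rot": [0, 0, 0]},
    {"grip": 5, "xyz": [0, 0, 14], "rot": [0, 0, 0]},
    {"grip": 5, "xyz": [0, 0, 8], "rot": [0, 0, 0]},
    {"grip": 5, "xyz": [0, 0, 5], "rot": [0, 0, 0]},
  ],
)

```text
clock: 32.5
eef_pos: [575.6, -1.6, 120.4]
tool_rot: [-3.139, -0.001, 1.881]
force: [0.3, 0.4, -1.0]
finger_gap: 8.4
grasp_force: 58.6
```

Emit:
send_rows(
  commands=[
    {"grip": 5, "xyz": [0, 0, 5], "rot": [0, 0, 0]},
    {"grip": 5, "xyz": [0, 0, 4], "rot": [0, 0, 0]},
    {"grip": 5, "xyz": [0, 0, 4], "rot": [0, 0, 0]},
    {"grip": 5, "xyz": [0, 0, 2], "rot": [0, 0, 0]},
    {"grip": 5, "xyz": [0, 0, 0], "rot": [0, 0, 0]},
  ],
)

```text
clock: 32.92
eef_pos: [576.4, -1.7, 107.0]
tool_rot: [-3.141, -0.0, 1.881]
force: [-0.2, 0.3, -1.6]
finger_gap: 8.4
grasp_force: 58.6
```

Emit:
send_rows(
  commands=[
    {"grip": 5, "xyz": [0, 0, 0.8], "rot": [0, 0, 0]},
    {"grip": 5, "xyz": [0, 0, 0], "rot": [0, 0, 0]},
    {"grip": 5, "xyz": [0, 0, 0], "rot": [0, 0, 0]},
    {"grip": 5, "xyz": [0, 0, 0], "rot": [0, 0, 0]},
    {"grip": 5, "xyz": [0, 0, 0], "rot": [0, 0, 0]},
  ],
)

```text
clock: 33.33
eef_pos: [576.6, -1.8, 106.6]
tool_rot: [3.141, 0.0, 1.881]
force: [-0.0, -0.2, -1.1]
finger_gap: 8.7
grasp_force: 58.6
```

Emit:
send_rows(
  commands=[
    {"grip": 25, "xyz": [0, 0, 0], "rot": [0, 0, 0]},
    {"grip": 25, "xyz": [0, 0, 0], "rot": [0, 0, 0]},
    {"grip": 25, "xyz": [0, 0, 0], "rot": [0, 0, 0]},
    {"grip": 25, "xyz": [0, 0, -10], "rot": [0, 0, 0]},
    {"grip": 25, "xyz": [0, 0, -25], "rot": [0, 0, 0]},
  ],
)

```text
clock: 33.75
eef_pos: [574.4, -1.4, 139.1]
tool_rot: [-3.136, -0.003, 1.881]
force: [0.2, 0.2, -0.9]
finger_gap: 25.1
grasp_force: 0.0
```

Emit:
send_rows(
  commands=[
    {"grip": 25, "xyz": [0, 0, -35], "rot": [0, 0, 0]},
    {"grip": 10, "xyz": [0, 0, -35], "rot": [0, 0, 0]},
    {"grip": 0, "xyz": [-10, 10, 0], "rot": [0, 0, 0]},
    {"grip": 0, "xyz": [-25, 12, 0], "rot": [0, 0, 0]},
    {"grip": 0, "xyz": [-15, 10, 0], "rot": [0, 0, 0]},
  ],
)

```text
clock: 34.17
eef_pos: [623.6, -40.7, 213.9]
tool_rot: [3.138, 0.003, 1.881]
force: [-0.4, -0.6, 0.1]
finger_gap: 0.1
grasp_force: 0.0
```

Emit:
send_rows(
  commands=[
    {"grip": 0, "xyz": [0, 0, 0], "rot": [0, 0, 0]},
    {"grip": 0, "xyz": [0, 0, 0], "rot": [0, 0, 0]},
    {"grip": 0, "xyz": [0, 0, 0], "rot": [0, 0, 0]},
    {"grip": 0, "xyz": [0, 0, 0], "rot": [0, 0, 0]},
    {"grip": 0, "xyz": [0, 0, 0], "rot": [0, 0, 0]},
  ],
)

```text
clock: 34.58
eef_pos: [621.5, -38.9, 211.4]
tool_rot: [-3.141, -0.0, 1.881]
force: [-0.2, 0.8, -0.5]
finger_gap: -0.2
grasp_force: 0.0
```

Run:
```python
from h import *
s,p,d=cap('wrist'); w=wrist_world(s,d); print(s['eef_pos'],s['tool_rot'])
save('w13',p); L=(w[...,:2]-C)@TR; hsv=cv2.cvtColor(p,cv2.COLOR_RGB2HSV)
for x0 in(-32,32):
    m=(abs(L[...,0]-x0)<17)&(abs(L[...,1])<85)&(w[...,2]>32)&(w[...,2]<40)&(hsv[...,1]<90)&(hsv[...,2]>90); q=L[m]
    if len(q)>50: print(x0,len(q),'y range',np.percentile(q[:,1],[.5,99.5]),'shank x',np.median(q[abs(q[:,1])<30][:,0]),'slope',np.polyfit(q[:,1],q[:,0],1)[0],'z',np.percentile(w[m][:,2],[5,50,95]))
# outfeed approach: roller (492,338), switch yaw 4.5deg ; tool x along switch y
a=np.radians(4.5); sx=np.array([np.cos(a),np.sin(a)]); sy=np.array([-sx[1],sx[0]])
A=np.array([492.1,338])-4*sx-70*sy; print(A); plan((*A,193),np.pi/2+a,s)
```

```text
[621.5425027  -38.88795308 211.44985755] [-3.14107537e+00 -4.38395327e-04  1.88143976e+00]
-32 1883 y range [-56.94208223  59.27673799] shank x -31.311317166574888 slope -0.0029020914316606125 z [34.23540136 35.58590614 36.75179337]
32 2429 y range [-70.54533843  69.31572191] shank x 30.959942648715376 slope -0.0011887774772356013 z [34.3825611  35.65837616 36.80593444]
[493.60446737 267.90195026]
rz 0.232  shift_now [331.2 -28.   18.6]  shift_after_turn [ 315.9 -103.5   18.4]
```

View pics/w13.png

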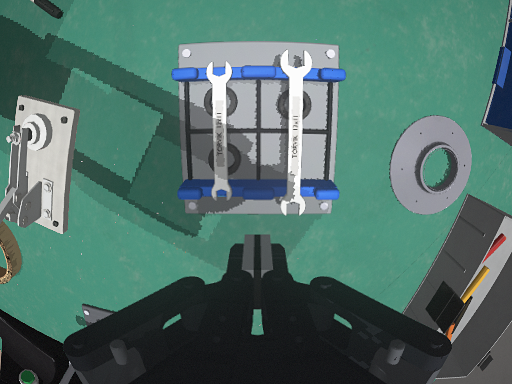

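Both spanners lie flat in their notches, at (220,130) and (296,130), with the three seals beneath. The kit is complete, so on to the outfeed switch.

Emit:
send_rows(
  commands=[
    {"grip": 0, "xyz": [0, 0, 0], "rot": [0, 0, 0.116]},
    {"grip": 0, "xyz": [0, 0, 0], "rot": [0, 0, 0.116]},
    {"grip": 0, "xyz": [20, -6, 0], "rot": [0, 0, 0]},
    {"grip": 0, "xyz": [36, -12, 0], "rot": [0, 0, 0]},
    {"grip": 0, "xyz": [36, -12, 0], "rot": [0, 0, 0]},
  ],
)

```text
clock: 35.05
eef_pos: [584.6, 50.0, 211.2]
tool_rot: [3.142, -0.0, 1.646]
force: [1.0, 1.2, 0.1]
finger_gap: 0.1
grasp_force: 0.0
```

Emit:
send_rows(
  commands=[
    {"grip": 0, "xyz": [36, -12, 0], "rot": [0, 0, 0]},
    {"grip": 0, "xyz": [36, -12, 0], "rot": [0, 0, 0]},
    {"grip": 0, "xyz": [36, -12, 0], "rot": [0, 0, 0]},
    {"grip": 0, "xyz": [36, -12, 0], "rot": [0, 0, 0]},
    {"grip": 0, "xyz": [36, -12, 4], "rot": [0, 0, 0]},
  ],
)

```text
clock: 35.47
eef_pos: [510.3, 226.4, 208.3]
tool_rot: [3.14, -0.0, 1.649]
force: [1.0, 1.0, 0.6]
finger_gap: 0.1
grasp_force: 0.0
```

Emit:
send_rows(
  commands=[
    {"grip": 0, "xyz": [28, -9, 7], "rot": [0, 0, 0]},
    {"grip": 0, "xyz": [16, -4.5, 7], "rot": [0, 0, 0]},
    {"grip": 0, "xyz": [0, 0, 0], "rot": [0, 0, 0]},
    {"grip": 0, "xyz": [0, 0, 0], "rot": [0, 0, 0]},
    {"grip": 0, "xyz": [0, 0, 0], "rot": [0, 0, 0]},
  ],
)

```text
clock: 35.88
eef_pos: [494.5, 267.1, 193.7]
tool_rot: [3.141, 0.0, 1.649]
force: [0.5, 0.6, 0.3]
finger_gap: 0.3
grasp_force: 0.0
```

```bash
cat >> h.py <<'E'
def red():
    s,p,d=cap('scene');w=world('scene',d);hsv=cv2.cvtColor(p,cv2.COLOR_RGB2HSV)
    g=((hsv[...,0]<10)|(hsv[...,0]>170))&(hsv[...,1]>120)&(w[...,2]>105)&(w[...,2]<155)&(np.hypot(w[...,0]-495,w[...,1]-350)<80)
    q=w[g]; print('red',len(q),q.mean(0).round(1) if len(q) else '',s['force'],s['eef_pos'])
E
python3 - <<'E'
from h import *
red()
s,p,d=cap('wrist');w=wrist_world(s,d);hsv=cv2.cvtColor(p,cv2.COLOR_RGB2HSV)
g=((hsv[...,0]<10)|(hsv[...,0]>170))&(hsv[...,1]>120)&(w[...,2]>120)&(w[...,2]<155)&(np.hypot(w[...,0]-495,w[...,1]-340)<60)
if g.sum(): print('wrist red',g.sum(),w[g].mean(0),w[g].min(0),w[g].max(0))
a=np.radians(4.5); sx=np.array([np.cos(a),np.sin(a)]); sy=np.array([-sx[1],sx[0]])
A=np.array([492.1,338])-4*sx-21*sy; plan((*A,193),np.pi/2+a,s)
E
```

```text
red 43 [491.8 338.1 139.5] [0.45360725 0.55146014 0.29106024] [494.54477307 267.08514597 193.69965184]
wrist red 1355 [493.91941925 341.17199281 145.86868285] [487.87967616 331.22449137 138.10818462] [500.44999279 350.77192832 149.70823464]
rz -0.001  shift_now [50.3 -1.3  0.8]  shift_after_turn [50.3 -1.2  0.8]
```

Emit:
send_rows(
  commands=[
    {"grip": 0, "xyz": [10, 0, 0], "rot": [0, 0, 0]},
    {"grip": 0, "xyz": [15, 0, 0], "rot": [0, 0, 0]},
    {"grip": 0, "xyz": [10, 0, 0], "rot": [0, 0, 0]},
    {"grip": 0, "xyz": [7, 0, 0], "rot": [0, 0, 0]},
    {"grip": 0, "xyz": [6, 0, 0], "rot": [0, 0, 0]},
  ],
)

```text
clock: 36.4
eef_pos: [490.8, 315.9, 193.4]
tool_rot: [3.141, -0.0, 1.649]
force: [0.9, -0.1, 0.2]
finger_gap: 0.5
grasp_force: 0.0
```

Emit:
send_rows(
  commands=[
    {"grip": 0, "xyz": [6, 0, 0], "rot": [0, 0, 0]},
    {"grip": 0, "xyz": [6, 0, 0], "rot": [0, 0, 0]},
    {"grip": 0, "xyz": [5, 0, 0], "rot": [0, 0, 0]},
    {"grip": 0, "xyz": [0, 0, 0], "rot": [0, 0, 0]},
    {"grip": 0, "xyz": [0, 0, 0], "rot": [0, 0, 0]},
  ],
)

```text
clock: 36.82
eef_pos: [489.4, 332.2, 193.4]
tool_rot: [3.141, 0.0, 1.649]
force: [0.8, -1.4, -0.2]
finger_gap: 0.1
grasp_force: 0.6
```

```bash
python3 -c "
from h import *
red()"
```

```text
red 12 [486.8 356.4 136.5] [ 0.84685729 -1.40581099 -0.23405786] [489.36084065 332.23990069 193.38125618]
```

Emit:
send_rows(
  commands=[
    {"grip": 0, "xyz": [6, 0, 0], "rot": [0, 0, 0]},
    {"grip": 0, "xyz": [6, 0, 0], "rot": [0, 0, 0]},
    {"grip": 0, "xyz": [6, 0, 0], "rot": [0, 0, 0]},
    {"grip": 0, "xyz": [0, 0, 0], "rot": [0, 0, 0]},
    {"grip": 0, "xyz": [0, 0, 0], "rot": [0, 0, 0]},
  ],
)

```text
clock: 37.28
eef_pos: [487.4, 350.0, 192.6]
tool_rot: [-3.14, 0.001, 1.649]
force: [-0.6, -5.3, -2.0]
finger_gap: -0.1
grasp_force: 2.4
```

```bash
python3 -c "
from h import *
red()
s,p,d=cap('wrist');w=wrist_world(s,d);hsv=cv2.cvtColor(p,cv2.COLOR_RGB2HSV)
g=((hsv[...,0]<10)|(hsv[...,0]>170))&(hsv[...,1]>120)&(w[...,2]>105)&(w[...,2]<155)&(np.hypot(w[...,0]-490,w[...,1]-365)<70)
print(g.sum(),w[g].mean(0),w[g].min(0),w[g].max(0))"
```

```text
red 11 [484.9 373.6 130.4] [-0.58069059 -5.30321335 -2.00447853] [487.36106006 350.00291782 192.64099744]
1032 [491.35637243 373.38042727 137.14368073] [485.21280471 361.3783671  124.62924383] [497.90748155 380.82916205 141.40215942]
```

The roller is 32 mm aside (about 0.53 rad), which is past the click and short of overtravel. Releasing it and backing off.

Emit:
send_rows(
  commands=[
    {"grip": 0, "xyz": [-10, 0, 0], "rot": [0, 0, 0]},
    {"grip": 0, "xyz": [-15, 0, 0], "rot": [0, 0, 0]},
    {"grip": 0, "xyz": [-25, 0, 0], "rot": [0, 0, 0]},
    {"grip": 0, "xyz": [-30, 0, 0], "rot": [0, 0, 0]},
    {"grip": 0, "xyz": [-20, 0, -20], "rot": [0, 0, 0]},
  ],
)

```text
clock: 37.8
eef_pos: [494.2, 247.6, 210.8]
tool_rot: [-3.136, 0.001, 1.648]
force: [0.2, 0.0, 0.2]
finger_gap: 0.2
grasp_force: 0.0
```

Emit:
send_rows(
  commands=[
    {"grip": 0, "xyz": [0, 0, -30], "rot": [0, 0, 0]},
    {"grip": 0, "xyz": [0, 0, -20], "rot": [0, 0, 0]},
    {"grip": 0, "xyz": [0, 0, 0], "rot": [0, 0, 0]},
    {"grip": 0, "xyz": [0, 0, 0], "rot": [0, 0, 0]},
    {"grip": 0, "xyz": [0, 0, 0], "rot": [0, 0, 0]},
  ],
)

```text
clock: 38.22
eef_pos: [495.5, 250.0, 263.3]
tool_rot: [3.141, -0.001, 1.648]
force: [0.7, 0.1, 0.0]
finger_gap: -0.0
grasp_force: 0.0
```

```bash
python3 -c "
from h import *
red()
s,p,d=cap('scene'); save('end',cv2.resize(p,(768,576)))"
```

```text
red 41 [491.3 339.  139.9] [0.65840493 0.144127   0.04812111] [495.54653652 249.96373527 263.30208432]
```

View pics/end.png

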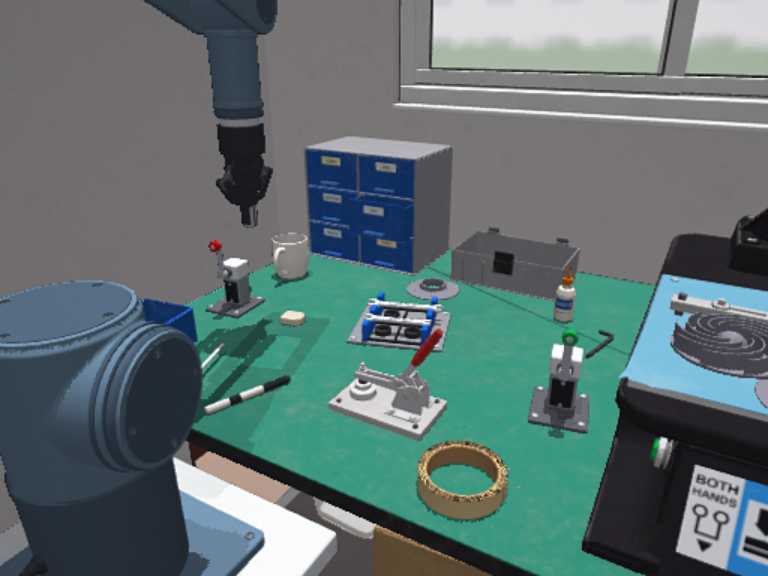

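The final view shows both rollers upright, at (215,246) and (570,338), and the packed tray at (400,320). The bystanders are untouched and the robot is clear of everything, so I'm handing the job in.

```bash
python3 -c "
from h import *
print(arm.sign_off())"
```

```text
the job is handed in; nothing more can be done
None
```

The job is handed in: I tripped the infeed switch, laid the three seals found on the bench flat in their own cells, set both spanners flat across their notches, and tripped the outfeed switch last; both arms sprang back. One seal set-down hit 47 N at the wrist, under the 120 N wrist limit, with the load on the held seal and fingers as far as I can tell.

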